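# Refill the masking-tape stand

## Task

Refill the tape stand: first take the two empty cardboard cores off its post and drop them into the white scrap pot. Then thread every roll of tape lying on the cutting mat onto the post, one at a time, the widest first and then ever smaller ones, each fully home, and last fetch the wooden cap out of the tray of odds and ends and set it upright over the tip of the post, fully down. Leave the other odds and ends in the tray, let go of everything, and do not disturb the palette, the brush jar or the ink bottle.

Things in the scene. Friction and masses are not known exactly. Their poses are not given: they have to be found in the camera images.
- stand: The tape stand, fixed: a round dark wooden foot, 84 mm across, 15 mm high, with an upright pale dowel post, 18 mm in diameter, rising 60 mm from its middle (tip 75 mm above the table; the last 4 mm taper to 13 mm). Origin: centre of the foot's underside, z up along the post. Rolls rest on the foot and each other; five reach 60 mm above the table.
- core1: An empty cardboard core: a plain tube 30 mm outside, 24 mm inside, 22 mm tall, 12 g. Starts loose round the post, standing on the foot, below the other core. Origin at the centre of its lower end, z along the tube.
- core2: An empty cardboard core: a plain tube 30 mm outside, 24 mm inside, 22 mm tall, 12 g. Starts loose round the post, standing on top of the other core. Origin at the centre of its lower end, z along the tube.
- roll64: A part-used roll of masking tape: a flat beige ring, outside diameter 64 mm, hole diameter 24 mm, 9 mm thick, about 62 g. Starts lying flat on the dark green cutting mat (a mere surface at z = 0). Origin at the centre of the ring, 4.5 mm over its underside; z is the ring's axis. May be absent (None).
- roll56: A part-used roll of masking tape: a flat beige ring, outside diameter 56 mm, hole diameter 24 mm, 9 mm thick, about 50 g. Starts lying flat on the dark green cutting mat (a mere surface at z = 0). Origin at the centre of the ring, 4.5 mm over its underside; z is the ring's axis. May be absent (None).
- roll48: A part-used roll of masking tape: a flat beige ring, outside diameter 48 mm, hole diameter 24 mm, 9 mm thick, about 37 g. Starts lying flat on the dark green cutting mat (a mere surface at z = 0). Origin at the centre of the ring, 4.5 mm over its underside; z is the ring's axis. May be absent (None).
- roll40: A part-used roll of masking tape: a flat beige ring, outside diameter 40 mm, hole diameter 24 mm, 9 mm thick, about 24 g. Starts lying flat on the dark green cutting mat (a mere surface at z = 0). Origin at the centre of the ring, 4.5 mm over its underside; z is the ring's axis. May be absent (None).
- roll32: A part-used roll of masking tape: a flat beige ring, outside diameter 32 mm, hole diameter 24 mm, 9 mm thick, about 12 g. Starts lying flat on the dark green cutting mat (a mere surface at z = 0). Origin at the centre of the ring, 4.5 mm over its underside; z is the ring's axis. May be absent (None).
- pot: The scrap pot, fixed, white enamel: open round pot, 104 mm across the rim, 65 mm high, 4 mm wall, with two side handles. Origin at the centre of its underside. It and the tray may change places.
- tray: The tray of odds and ends, fixed: open wooden box 200 mm (its x) by 170 mm (its y), walls 5 mm thick and 35 mm high, floor 5 mm thick. Origin at the centre of its underside. Holds the cap and four other small things, in no fixed order.
- cap: The pale turned wooden cap, 42 mm tall, 30 g, tallest thing in the tray: a collar 32 mm across, 18 mm high, with a blind bore below, 22 mm wide and 13 mm deep; on it a round knob 26 mm across, 24 mm high. Starts upright on the tray floor, bore down. Origin: centre of the collar's underside, z up through the knob. Fully down, the post tip meets the bore's end: origin 62 mm over the table.
- eraser: White eraser in the tray, 34 x 18 x 12 mm; origin at the centre of its underside.
- cork: Cork stopper in the tray, tapered, 20 to 24 mm across, 18 mm tall; origin at the centre of its underside.
- sharpener: Metal pencil sharpener in the tray, 26 x 16 x 12 mm; origin at the centre of its underside.
- pan: Black paint pan in the tray, 30 x 19 x 10 mm; origin at the centre of its underside.
- palette: White porcelain paint palette, 130 mm (its x) by 210 mm, 16 mm high, beyond the mat. Loose; leave alone. Origin at the centre of its underside.
- jar: Glass jar with three brushes, 76 mm across, 90 mm high, brushes to 190 mm. Loose; leave alone. Origin at the centre of its underside.
- ink: Amber ink bottle, 42 mm across, 60 mm high. Loose; leave alone. Origin at the centre of its underside.

How it is judged:
By the outcome, as a careful person would: the job done as asked, in the order asked, and still so for the second after the job is handed in, with the robot touching nothing.
Of roll64, roll56, roll48, roll40, roll32 only 4 to 5 are there at a start; the rules pass over those that are not, and their reading is None.
At some moment in a run one of roll64, roll56, roll48, roll40, roll32 may be knocked a few centimetres aside while the robot is not near it.
It also fails if it takes over 200 s, if anything falls off the work surface, if the arm or the gripper's body presses on something with over 40 N, if the wrist force passes 120 N, or if a joint passes its speed limit or range.

## Robot

A 6-joint arm with a two-finger parallel gripper is mounted at the origin on the work surface. World frame = base frame: x ahead of the robot, y to its left, z up, the work surface at z = 0. Lengths are in m, angles in degrees, forces in N, time in s.
With the tool pointing down it reaches from about 0.4 to 0.825 m from the base axis. Payload 7 kg.
Tool frame: the origin (TCP) lies midway between the tips of the shut fingers; the grasp point (between the pads) lies 19 mm behind it; z points along the fingers, y is the line along which they close (so a half turn about z gives the same grasp; the last joint's range is limited). The gripper opens to 88 mm and grips with 3 to 60 N. Pads are 19 mm wide; open, the fingers measure 130 mm over their backs; the gripper's body (78 mm by 193 mm) begins 47 mm behind the grasp point.
Start: joints at [-48.352, 20.546, 0.682, 0, -70.136, -16.507], TCP at [0.287, -0.611, 0.227] pointing down, gripper open.
Joint ranges: [-176.03, 176.03], [-82.01, 121.73], [-58.28, 71.71], [-173.87, 95.51], [-174.79, -0.11], [-173.66, 173.66]. Speed limits (degrees/s): [136.94, 136.94, 172.46, 180, 180, 180].

## Interface

Orientations are given as [roll, pitch, yaw] about the fixed x, y, z axes, in that order (R = Rz(yaw) Ry(pitch) Rx(roll)).
In Python, from plant import get_state, optics, order gives the robot as it stands. The module is installed in compiled form; this text tells all that it offers.
- The arm moves only by the tool send_rows, never from a script. Its argument "moves" is a list of rows, each an object with "slide": the shift along the tool's x, y, z as a fraction of full scale, a list of three; "turn": the turn about the tool's z as a fraction of full scale; "gripper": the opening, from 0 (shut) to 1 (fully open). A call has exactly 5 rows; each row is the pose to reach, as a shift and turn from the pose commanded when the call began, along the tool's axes at that moment; what a row does not reach only later rows make up. Full scale, the value 1, is 150 mm for a shift and 90 degrees for a turn. A row lasts 1/12 s, in which the tool goes at most 41.7 mm and 7.16 degrees, less where a joint would pass 70% of its speed; a pose out of reach is approached as far as the arm can. A call with a number of a shift or a turn outside -1 to 1 is refused whole. A call with a gripper value outside its range is refused whole. The fingers move at their own pace and stop on an object; "newtons" is the grip in N (left out, the last holds). Time passes only in rows, so rows that repeat a pose let the fingers close, or fill a call up. It gives the time, the measured TCP pose, the force, the opening and the grip force at its end, in the units of the state.
- get_state(): the state, without advancing time (a new reading comes with each control period).
- optics.capture(name): name is "scene" or "side" or "wrist"; returns a dict with "img" (400x640x3 uint8, red, green, blue), "intrinsics" (3x3 intrinsics, pixels), "origin" and "attitude" of the camera in the world. Camera axes: x right, y down, z forward; pixel columns grow to the right and rows downward; lengths in m; the calibration is good to about 2 mm. A picture is of the moment at which its call begins. There is no depth.
- order.close_job(): hands the job in; it is judged then, once.
Trained networks look in the newest picture that a camera, given by its name, has taken for a name from the list of things; names that differ only in an ending like _2 or _b are one class to them, and where a whole thing is asked for, a point or a joint stands for the part that bears it (a point fixed in the world has none). Each returns a list of dicts, best first, with "p" (0 to 1); they miss things now and then, are a little off and sometimes report something else, mostly with a low value. They report only what shows in the picture. A call takes as long as a camera call.
- optics.look_for(camera, name): "location" ([x, y, z] in m, in world coordinates, good to about 4 mm: the middle of the surface that is visible of it).
The state is a dict: "time_s": time; "joints": joint angles; "qd": joint speeds; "joint_torque": joint torques, N m; "tcp_pos": TCP position; "eef_rot": TCP orientation; "contact_force": force on the tool from outside, world axes, zero at the start; "moment": the same for the moment, N m; "gripper_width": finger opening in m; "gripper_force": force on a finger pad.
Only numpy, scipy, OpenCV 4.12 (cv2) and the standard library are available. Lean on these libraries where they do the work, as an engineer would, in place of code of your own. Each camera call takes 0.05 s, during which the arm holds its last target. There are 200 camera calls.

## Working session

There is one attempt and no reset: what is moved stays moved. The work goes in short steps, Python scripts to look and compute and a tool call to move; the robot and the scene stay as the last step left them, time stands still between calls to the robot, and variables do not carry over. Pictures are saved under pics/ and viewed, at most 14 in all, crops included, and the job is handed in when it is done.

Besides the shell and the picture viewer there is one more tool, called after ">>>" by a JSON object that holds its "op" and its "data", one argument or row to a line. send_rows: Moves the arm, as the interface text tells. Shift numbers are shares of 150 mm and turn numbers shares of 90 degrees, none past 1 either way. Its arguments: {"type":"object","properties":{"moves":{"type":"array"},"newtons":{"type":"number"}},"required":["moves"]}

```bash
mkdir -p pics; cat > h.py <<'E'
import numpy as np, cv2
from plant import get_state, optics, order
from scipy.spatial.transform import Rotation as R
def snap(c,fn=None):
    d=optics.capture(c)
    if fn: cv2.imwrite('pics/'+fn,d['img'][:,:,::-1])
    return d
def att(d):
    a=np.array(d['attitude'],float)
    return a if a.shape==(3,3) else R.from_euler('xyz',a,degrees=True).as_matrix()
def pix2w(d,u,v,z):
    r=att(d)@np.linalg.inv(np.array(d['intrinsics']))@np.array([u,v,1.]); o=np.array(d['origin'])
    return o+r*(z-o[2])/r[2]
def w2pix(d,p):
    q=np.array(d['intrinsics'])@(att(d).T@(np.array(p)-np.array(d['origin']))); return q[:2]/q[2]
def st():
    s=get_state(); print(s['time_s'],np.round(s['tcp_pos'],4),np.round(s['eef_rot'],2),'F',np.round(s['contact_force'],1),'w',round(s['gripper_width'],4),'gf',round(s['gripper_force'],1),'J',np.round(s['joints'],1)); return s
def rel(p,yaw=None):
    """fractions to bring TCP to world p"""
    s=get_state(); M=R.from_euler('xyz',s['eef_rot'],degrees=True).as_matrix()
    return np.round(M.T@(np.array(p)-np.array(s['tcp_pos']))/.15,3)
E
python3 - <<'E'
from h import *
st()
for c in ['scene','side','wrist']:
    d=snap(c,c+'0.png'); print(c,np.round(d['origin'],3),np.round(d['attitude'],2).tolist(),np.round(d['intrinsics'],1).tolist())
    if c!='wrist':
      for n in ['stand','core1','roll64','roll56','roll48','roll40','roll32','pot','tray','cap','eraser','cork','sharpener','pan','palette','jar','ink']:
        print(n,[(np.round(x['location'],3).tolist(),round(x['p'],2)) for x in optics.look_for(c,n)[:3]])
E
```

```text
0.0 [ 0.2865 -0.6106  0.2256] [ 1.7990e+02 -1.0000e-02 -1.5487e+02] F [-0.2  0.   0.1] w 0.0877 gf 0.0 J [-48.4  20.6   0.6  -0.  -70.1 -16.5]
scene [1.073 0.014 0.879] [-148.61, -0.73, 95.34] [[407.2, 0.0, 323.7], [0.0, 407.2, 200.4], [0.0, 0.0, 1.0]]
stand [([0.542, 0.039, 0.019], 0.66)]
core1 [([0.541, 0.041, 0.055], 0.6), ([0.602, -0.205, 0.003], 0.43), ([0.544, 0.035, 0.023], 0.38)]
roll64 [([0.647, 0.092, 0.009], 0.98), ([0.456, 0.196, 0.006], 0.84), ([0.574, 0.186, 0.01], 0.79)]
roll56 [([0.647, 0.092, 0.009], 0.98), ([0.456, 0.196, 0.006], 0.84), ([0.574, 0.186, 0.01], 0.79)]
roll48 [([0.647, 0.092, 0.009], 0.98), ([0.456, 0.196, 0.006], 0.84), ([0.574, 0.186, 0.01], 0.79)]
roll40 [([0.647, 0.092, 0.009], 0.98), ([0.456, 0.196, 0.006], 0.84), ([0.574, 0.186, 0.01], 0.79)]
roll32 [([0.647, 0.092, 0.009], 0.98), ([0.456, 0.196, 0.006], 0.84), ([0.574, 0.186, 0.01], 0.79)]
pot [([0.454, -0.357, 0.04], 0.77)]
tray [([0.602, -0.205, 0.005], 0.72)]
cap [([0.565, -0.246, 0.038], 0.59), ([0.457, -0.357, 0.036], 0.41)]
eraser [([0.646, -0.233, 0.016], 0.44)]
cork [([0.551, -0.181, 0.0
[... 897 characters left out ...]
 0.009], 0.63), ([0.577, 0.177, 0.011], 0.61), ([0.47, 0.317, 0.004], 0.61)]
roll32 [([0.646, 0.086, 0.009], 0.63), ([0.577, 0.177, 0.011], 0.61), ([0.47, 0.317, 0.004], 0.61)]
pot [([0.461, -0.34, 0.042], 0.64), ([0.742, -0.271, 0.036], 0.59)]
tray [([0.602, -0.202, 0.007], 0.8), ([0.562, -0.257, 0.03], 0.58)]
cap [([0.559, -0.26, 0.031], 0.69)]
eraser [([0.529, 0.023, 0.018], 0.57)]
cork []
sharpener [([0.631, -0.166, 0.016], 0.5)]
pan []
palette [([0.747, 0.243, 0.011], 0.84)]
jar [([0.786, -0.114, 0.074], 0.82), ([0.629, -0.167, 0.015], 0.55)]
ink [([0.738, -0.274, 0.038], 0.84)]
wrist [ 0.227 -0.639  0.383] [165.8, 0.0, 115.12] [[297.0, 0.0, 319.6], [0.0, 297.0, 201.1], [0.0, 0.0, 1.0]]
```

View pics/scene0.png

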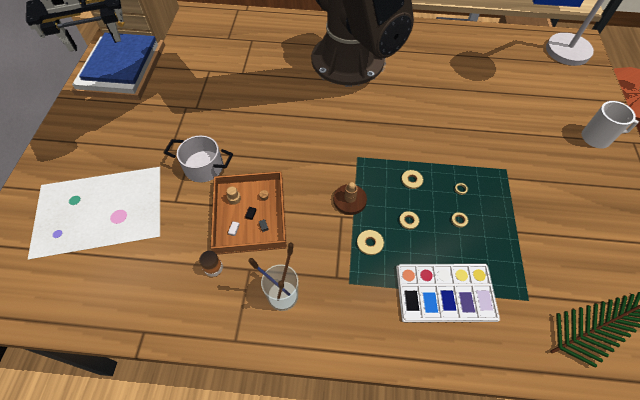

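View pics/side0.png

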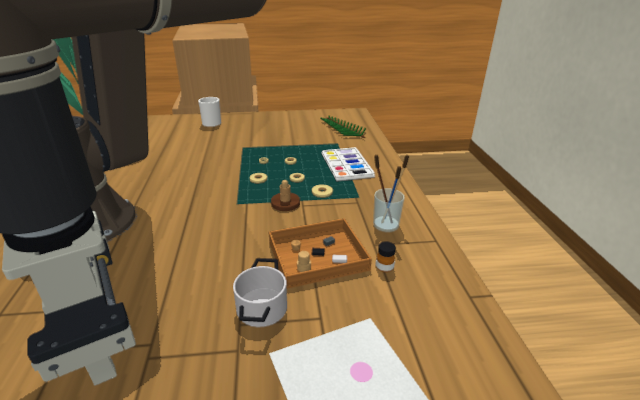

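```bash
cat >> h.py <<'E'
def rolls(d,z=.009,zmin=1,roi=None,amin=25):
    """beige rings on the mat: centre and outer size in world at height z"""
    im=d['img']; hsv=cv2.cvtColor(im,cv2.COLOR_RGB2HSV)
    m=cv2.inRange(hsv,(10,35,120),(35,190,255))
    out=[]
    cs,h=cv2.findContours(m,cv2.RETR_CCOMP,cv2.CHAIN_APPROX_NONE)
    for i,c in enumerate(cs):
        if h[0][i][3]>=0 or cv2.contourArea(c)<amin: continue
        w=np.array([pix2w(d,u,v,z)[:2] for u,v in c[:,0]])
        (cx,cy),r=cv2.minEnclosingCircle((w*1000).astype(np.float32))
        k=h[0][i][2]; hole=None
        if k>=0 and len(cs[k])>5:
            q=np.array([pix2w(d,u,v,z)[:2] for u,v in cs[k][:,0]]); (hx,hy),hr=cv2.minEnclosingCircle((q*1000).astype(np.float32)); hole=(round(hx),round(hy),round(2*hr))
        if r<45 and 8<r: out.append((round(cx,1),round(cy,1),round(2*r,1),hole,c[:,0].mean(0).round().tolist()))
    return out
E
python3 - <<'E'
from h import *
d=snap('scene')
for r in rolls(d):
    if r[1]>-50: print(r)
im=d['img'][150:260,320:500]; cv2.imwrite('pics/crop1.png',cv2.resize(im,None,fx=4.4,fy=4.4,interpolation=cv2.INTER_CUBIC)[:,:,::-1])
print(w2pix(d,[.541,.038,.075]),w2pix(d,[.541,.038,0.0]))
E
```

```text
(963.5, 215.3, 39.2, (968, 200, 8), [426.0, 395.0])
(967.1, 173.4, 36.5, None, [405.0, 394.0])
(967.0, 130.6, 51.3, None, [383.0, 393.0])
(969.9, 99.8, 26.5, None, [367.0, 392.0])
(703.9, 343.1, 29.0, None, [479.0, 275.0])
(708.1, 303.0, 28.3, None, [461.0, 275.0])
(645.5, 94.7, 63.8, (645, 95, 28), [370.0, 242.0])
(562.8, 311.4, 39.8, (562, 311, 27), [460.0, 219.0])
(576.5, 186.8, 47.9, (576, 187, 28), [409.0, 220.0])
(472.0, 322.3, 34.8, (470, 323, 27), [461.0, 188.0])
(454.4, 197.1, 58.5, (452, 197, 29), [412.0, 179.0])
(-214.0, 974.0, 85.7, None, [637.0, 34.0])
(-340.3, 869.5, 68.9, None, [599.0, 12.0])
[350.63044916 187.2768404 ] [348.57045288 203.60183211]
```

View pics/crop1.png

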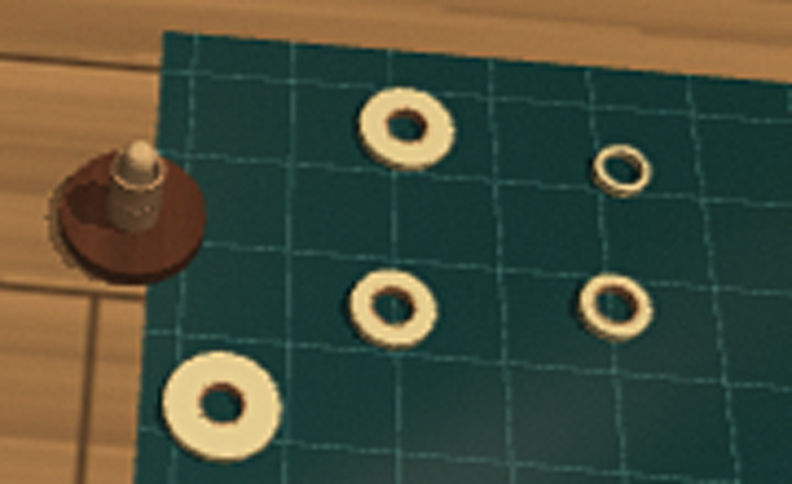

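>>> {"op": "send_rows", "data": {
  "moves": [
    {"slide": [0,0,-0.2],"turn": 0.05,"gripper": 1},
    {"slide": [0,0,-0.2],"turn": 0.12,"gripper": 1},
    {"slide": [0,0,-0.2],"turn": 0.2,"gripper": 1},
    {"slide": [0,0,-0.2],"turn": 0.279,"gripper": 1},
    {"slide": [0,0,-0.2],"turn": 0.279,"gripper": 1}
  ]
}}

```text
time_s: 2.32
tcp_pos: [0.2868, -0.611, 0.2567]
eef_rot: [-180.0, 0.0, 179.7]
contact_force: [-0.2, -0.6, 0.7]
gripper_width: 0.0874
gripper_force: 0.0
```

>>> {"op": "send_rows", "data": {
  "moves": [
    {"slide": [-0.08,0.2,0],"turn": 0,"gripper": 1},
    {"slide": [-0.17,0.43,0],"turn": 0,"gripper": 1},
    {"slide": [-0.25,0.65,0],"turn": 0,"gripper": 1},
    {"slide": [-0.34,0.87,0],"turn": 0,"gripper": 1},
    {"slide": [-0.34,1,0],"turn": 0,"gripper": 1}
  ]
}}

```text
time_s: 2.73
tcp_pos: [0.339, -0.4586, 0.2566]
eef_rot: [180.0, 0.0, -179.6]
contact_force: [0.3, -0.3, 0.5]
gripper_width: 0.0877
gripper_force: 0.0
```

>>> {"op": "send_rows", "data": {
  "moves": [
    {"slide": [-0.1,0.25,0],"turn": 0,"gripper": 1},
    {"slide": [-0.2,0.5,0],"turn": 0,"gripper": 1},
    {"slide": [-0.3,0.75,0],"turn": 0,"gripper": 1},
    {"slide": [-0.4,1,0],"turn": 0,"gripper": 1},
    {"slide": [-0.4,1,0],"turn": 0,"gripper": 1}
  ]
}}

```text
time_s: 3.15
tcp_pos: [0.3996, -0.3062, 0.2571]
eef_rot: [180.0, 0.1, -179.4]
contact_force: [-0.6, -0.2, -0.1]
gripper_width: 0.0875
gripper_force: 0.0
```

>>> {"op": "send_rows", "data": {
  "moves": [
    {"slide": [-0.1,0.25,0],"turn": 0,"gripper": 1},
    {"slide": [-0.2,0.5,0],"turn": 0,"gripper": 1},
    {"slide": [-0.3,0.75,0],"turn": 0,"gripper": 1},
    {"slide": [-0.4,1,0],"turn": 0,"gripper": 1},
    {"slide": [-0.4,1,0],"turn": 0,"gripper": 1}
  ]
}}

```text
time_s: 3.57
tcp_pos: [0.4597, -0.1562, 0.2569]
eef_rot: [180.0, 0.1, -179.4]
contact_force: [-0.3, -1.0, 0.1]
gripper_width: 0.0876
gripper_force: 0.0
```

>>> {"op": "send_rows", "data": {
  "moves": [
    {"slide": [-0.1,0.25,0],"turn": 0,"gripper": 1},
    {"slide": [-0.2,0.5,0],"turn": 0,"gripper": 1},
    {"slide": [-0.3,0.75,0],"turn": 0,"gripper": 1},
    {"slide": [-0.4,1,0],"turn": 0,"gripper": 1},
    {"slide": [-0.4,1,0],"turn": 0,"gripper": 1}
  ]
}}

```text
time_s: 3.98
tcp_pos: [0.5197, -0.0061, 0.2564]
eef_rot: [180.0, 0.1, -179.5]
contact_force: [0.9, -0.9, 0.5]
gripper_width: 0.0875
gripper_force: 0.0
```

```bash
python3 - <<'E'
from h import *
st(); print(rel([.541,.038,.2567]))
d=snap('wrist','w1.png'); print(np.round(d['origin'],3),np.round(d['attitude'],2))
print(w2pix(d,[.541,.038,.075]),w2pix(d,[.541,.038,.015]))
print(rolls(d))
E
```

```text
3.9833 [ 0.5197 -0.0061  0.2564] [ 1.7997e+02  6.0000e-02 -1.7950e+02] F [ 0.9 -0.9  0.5] w 0.0875 gf 0.0 J [  21.     4.7  -16.    -0.   -69.2 -110.5]
[-0.144  0.293 -0.002]
[ 0.454 -0.006  0.413] [ 1.6574e+02 -3.0000e-02  9.0480e+01]
[356.60279403 202.23347159] [351.2989983 191.2889861]
[(892.4, 232.3, 29.6, None, [458.0, 396.0]), (868.7, 201.6, 67.9, None, [443.0, 385.0]), (680.3, 182.6, 31.1, None, [443.0, 282.0]), (670.2, 94.4, 25.5, (672, 94, 12), [386.0, 276.0]), (699.9, -198.8, 70.2, None, [191.0, 291.0]), (621.2, 86.4, 44.6, (621, 88, 40), [383.0, 243.0]), (648.8, 242.3, 89.9, None, [489.0, 262.0]), (610.9, 130.6, 31.4, None, [413.0, 236.0]), (573.8, 186.0, 26.6, (573, 184, 23), [454.0, 214.0]), (571.8, 183.5, 48.7, None, [447.0, 208.0]), (560.1, 309.4, 27.1, (560, 307, 22), [543.0, 205.0]), (559.2, 306.8, 44.8, None, [540.0, 205.0]), (562.8, 445.9, 56.1, None, [637.0, 209.0]), (467.7, 320.4, 25.1, None, [565.0, 138.0]), (467.4, 317.7, 37.1, None, [563.0, 138.0]), (451.2, 195.7, 26.7, (451, 193, 22), [473.0, 124.0]), (450.9, 192.6, 56.7, None, [462.0, 122.0])]
```

View pics/w1.png

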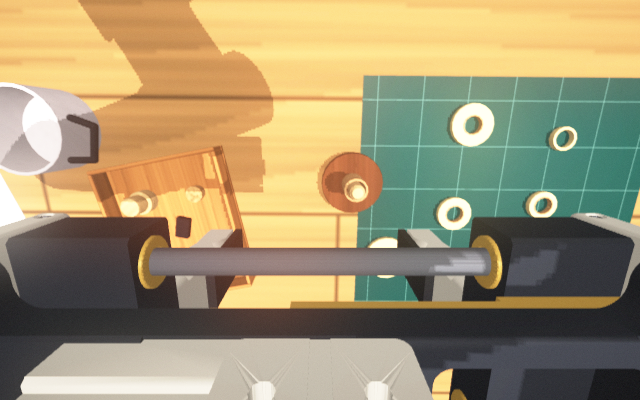

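```bash
cat >> h.py <<'E'
def dark(d,box):
    u0,v0,u1,v1=box; hsv=cv2.cvtColor(d['img'],cv2.COLOR_RGB2HSV)[v0:v1,u0:u1]
    return hsv
E
python3 - <<'E'
from h import *
d=snap('wrist'); s=snap('scene')
print('wrist foot',pix2w(d,351,182,.0135),'tip',pix2w(d,356.5,190.5,.075))
print('scene foot',pix2w(s,350.5,197.3,.015),'tip',pix2w(s,351.8,184.1,.075))
a=cv2.resize(d['img'][140:225,310:395],None,fx=7,fy=7,interpolation=cv2.INTER_CUBIC)
b=cv2.resize(s['img'][170:230,320:380],(595,595),interpolation=cv2.INTER_CUBIC)
# predicted overlays for candidate
for im,dd,o,f in((a,d,(310,140),7),(b,s,(320,170),595/60)):
  for x,y,col in((.533,.037,(0,255,0)),):
    for z,r in((.015,.042),(.059,.015),(.075,.0065)):
      t=np.linspace(0,6.28,60); p=np.array([(w2pix(dd,[x+r*np.cos(k),y+r*np.sin(k),z])-np.array(o)+.5)*f for k in t]).astype(int)
      cv2.polylines(im,[p],True,col,1)
cv2.imwrite('pics/c2.png',cv2.resize(np.hstack([a,b]),(800,400))[:,:,::-1])
E
```

```text
wrist foot [0.52676444 0.03514957 0.0135    ] tip [0.52538172 0.03520115 0.075     ]
scene foot [0.5312462  0.04125973 0.015     ] tip [0.53171468 0.04023576 0.075     ]
```

View pics/c2.png

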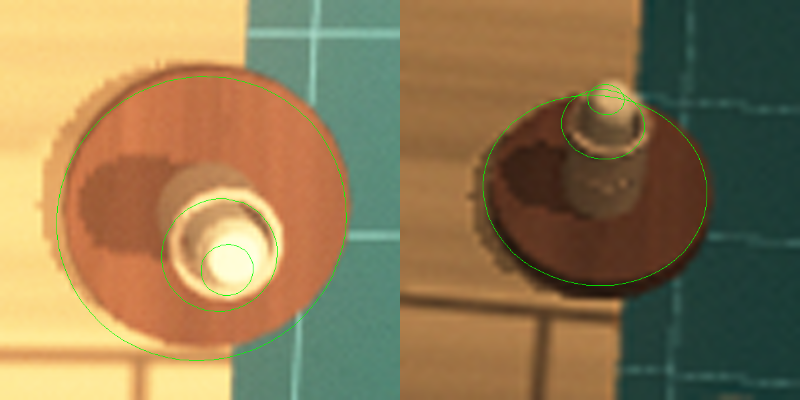

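```bash
python3 - <<'E'
from h import *
st(); print(rel([.531,.0385,.14]),rel([.531,.0385,.019]))
s=snap('side'); 
b=cv2.resize(s['img'][165:225,255:315],(595,595),interpolation=cv2.INTER_CUBIC)
for z,r in((.015,.042),(.059,.015),(.075,.0065)):
      t=np.linspace(0,6.28,60); p=np.array([(w2pix(s,[.531+r*np.cos(k),.0385+r*np.sin(k),z])-np.array((255,165))+.5)*595/60 for k in t]).astype(int)
      cv2.polylines(b,[p],True,(0,255,0),1)
cv2.imwrite('pics/c3.png',b[:,:,::-1])
E
```

```text
4.1333 [ 0.5173 -0.0106  0.2563] [-1.7998e+02 -4.0000e-02 -1.7972e+02] F [-0.3 -0.6  0.5] w 0.0875 gf 0.0 J [  20.6    4.5  -16.2    0.   -69.3 -110.3]
[-0.093  0.327  0.775] [-0.094  0.327  1.582]
```

View pics/c3.png

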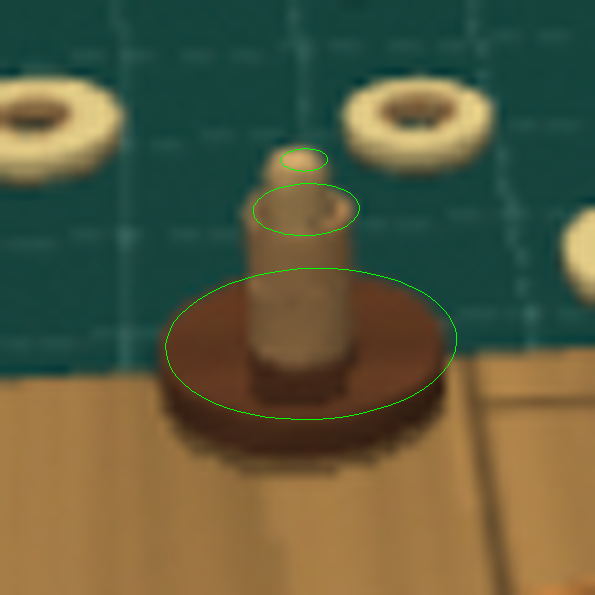

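>>> {"op": "send_rows", "data": {
  "moves": [
    {"slide": [-0.04,0.15,0.2],"turn": 0,"gripper": 1},
    {"slide": [-0.085,0.324,0.4],"turn": 0,"gripper": 1},
    {"slide": [-0.085,0.324,0.6],"turn": 0,"gripper": 1},
    {"slide": [-0.085,0.324,0.8],"turn": 0,"gripper": 1},
    {"slide": [-0.085,0.324,0.9],"turn": 0,"gripper": 1}
  ]
}}

```text
time_s: 4.6
tcp_pos: [0.5281, 0.0361, 0.1184]
eef_rot: [-179.9, -0.2, -180.0]
contact_force: [-0.2, 0.1, 0.3]
gripper_width: 0.0876
gripper_force: 0.0
```

>>> {"op": "send_rows", "data": {
  "moves": [
    {"slide": [0,0,0.2],"turn": 0,"gripper": 1},
    {"slide": [0,0,0.4],"turn": 0,"gripper": 1},
    {"slide": [0,0,0.6],"turn": 0,"gripper": 1},
    {"slide": [0,0,0.68],"turn": 0,"gripper": 1},
    {"slide": [0,0,0.68],"turn": 0,"gripper": 1}
  ]
}}

```text
time_s: 5.02
tcp_pos: [0.5283, 0.0356, 0.0171]
eef_rot: [-179.9, -0.2, 180.0]
contact_force: [0.3, -1.3, 1.2]
gripper_width: 0.0878
gripper_force: 0.0
```

>>> {"op": "send_rows", "data": {
  "newtons": 6,
  "moves": [
    {"slide": [0,0,0],"turn": 0,"gripper": 0.5},
    {"slide": [0,0,0],"turn": 0,"gripper": 0.4},
    {"slide": [0,0,0],"turn": 0,"gripper": 0.3},
    {"slide": [0,0,0],"turn": 0,"gripper": 0.2},
    {"slide": [0,0,0],"turn": 0,"gripper": 0.2}
  ]
}}

```text
time_s: 5.43
tcp_pos: [0.5307, 0.0378, 0.0206]
eef_rot: [180.0, 0.1, -180.0]
contact_force: [0.8, -0.5, -0.3]
gripper_width: 0.0597
gripper_force: 0.0
```

>>> {"op": "send_rows", "data": {
  "moves": [
    {"slide": [0,0,0],"turn": 0,"gripper": 0.2},
    {"slide": [0,0,0],"turn": 0,"gripper": 0.2},
    {"slide": [0,0,0],"turn": 0,"gripper": 0.2},
    {"slide": [0,0,0],"turn": 0,"gripper": 0.2},
    {"slide": [0,0,0],"turn": 0,"gripper": 0.2}
  ]
}}

```text
time_s: 5.85
tcp_pos: [0.5302, 0.0378, 0.0196]
eef_rot: [180.0, 0.0, -180.0]
contact_force: [-1.0, 0.9, 0.6]
gripper_width: 0.0303
gripper_force: 6.0
```

```bash
python3 - <<'E'
from h import *
st()
E
```

```text
5.85 [0.5302 0.0378 0.0196] [ 180.      0.   -179.96] F [-1.   0.9  0.6] w 0.0303 gf 6.0 J [  25.2   20.4  -31.5   -0.   -38.1 -115.2]
```

>>> {"op": "send_rows", "data": {
  "moves": [
    {"slide": [0,0,-0.15],"turn": 0,"gripper": 0.2},
    {"slide": [0,0,-0.3],"turn": 0,"gripper": 0.2},
    {"slide": [0,0,-0.5],"turn": 0,"gripper": 0.2},
    {"slide": [0,0,-0.7],"turn": 0,"gripper": 0.2},
    {"slide": [0,0,-0.7],"turn": 0,"gripper": 0.2}
  ]
}}

```text
time_s: 6.27
tcp_pos: [0.5334, 0.0386, 0.1303]
eef_rot: [179.9, 0.5, -179.9]
contact_force: [0.8, 0.7, -0.5]
gripper_width: 0.0301
gripper_force: 6.0
```

```bash
python3 - <<'E'
from h import *
st()
s=snap('scene');q=snap('side')
h=[]
for d,n,(u,v,z) in((s,'scene',(198,146,.065)),(q,'side',(261,283,.065))): print(n,pix2w(d,u,v,z))
def pan(d,o,w,P):
  f=400/w; b=cv2.resize(d['img'][o[1]:o[1]+w,o[0]:o[0]+w],(400,400),interpolation=cv2.INTER_CUBIC)
  for (x,y,z,r) in P:
      t=np.linspace(0,6.28,60); p=np.array([(w2pix(d,[x+r*np.cos(k),y+r*np.sin(k),z])-np.array(o)+.5)*f for k in t]).astype(int)
      cv2.polylines(b,[p],True,(0,255,0),1)
  return b
p=pix2w(s,198,146,.065)
A=pan(s,(150,110),90,[(p[0],p[1],.065,.052)])
B=pan(s,(320,150),60,[(.530,.038,.075,.0065),(.530,.038,.015,.042),(.530,.038,.015,.009)])
cv2.imwrite('pics/c4.png',np.hstack([A,B])[:,:,::-1])
E
```

```text
6.2667 [0.5334 0.0386 0.1303] [ 179.88    0.48 -179.89] F [ 0.8  0.7 -0.5] w 0.0301 gf 6.0 J [ 2.520e+01  1.200e+01 -2.500e+01  1.000e-01 -5.250e+01 -1.152e+02]
scene [ 0.44863364 -0.35473579  0.065     ]
side [ 0.46396116 -0.35520117  0.065     ]
```

View pics/c4.png

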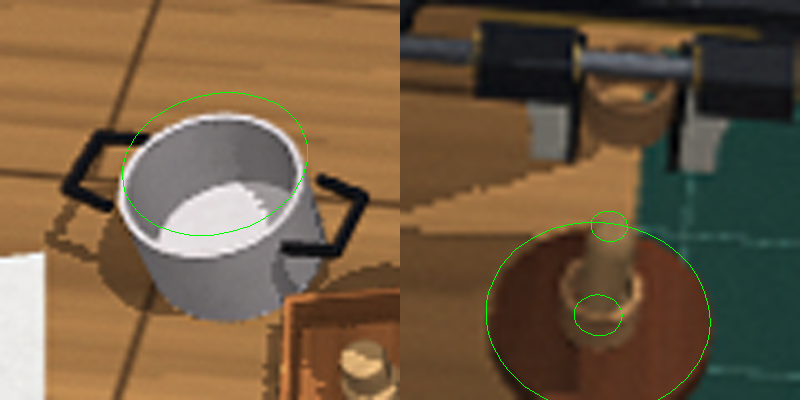

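>>> {"op": "send_rows", "data": {
  "moves": [
    {"slide": [0.04,-0.2,0],"turn": 0,"gripper": 0.2},
    {"slide": [0.08,-0.42,0],"turn": 0,"gripper": 0.2},
    {"slide": [0.12,-0.65,0],"turn": 0,"gripper": 0.2},
    {"slide": [0.16,-0.875,0],"turn": 0,"gripper": 0.2},
    {"slide": [0.16,-1,0],"turn": 0,"gripper": 0.2}
  ]
}}

```text
time_s: 6.78
tcp_pos: [0.5038, -0.1147, 0.1232]
eef_rot: [-180.0, -0.2, 180.0]
contact_force: [0.7, -0.3, 0.5]
gripper_width: 0.0302
gripper_force: 6.0
```

>>> {"op": "send_rows", "data": {
  "moves": [
    {"slide": [0.04,-0.2,0],"turn": 0,"gripper": 0.2},
    {"slide": [0.08,-0.42,0],"turn": 0,"gripper": 0.2},
    {"slide": [0.12,-0.65,0],"turn": 0,"gripper": 0.2},
    {"slide": [0.16,-0.8,0],"turn": 0,"gripper": 0.2},
    {"slide": [0.16,-0.9,0],"turn": 0,"gripper": 0.2}
  ]
}}

```text
time_s: 7.2
tcp_pos: [0.4801, -0.2492, 0.123]
eef_rot: [180.0, -0.2, 179.9]
contact_force: [-0.5, 0.7, -0.6]
gripper_width: 0.0302
gripper_force: 6.0
```

>>> {"op": "send_rows", "data": {
  "moves": [
    {"slide": [0.04,-0.2,0],"turn": 0,"gripper": 0.2},
    {"slide": [0.08,-0.42,0],"turn": 0,"gripper": 0.2},
    {"slide": [0.148,-0.6,0],"turn": 0,"gripper": 0.2},
    {"slide": [0.148,-0.725,0],"turn": 0,"gripper": 0.2},
    {"slide": [0.148,-0.725,0],"turn": 0,"gripper": 0.2}
  ]
}}

```text
time_s: 7.62
tcp_pos: [0.4588, -0.3587, 0.1227]
eef_rot: [180.0, -0.1, 179.9]
contact_force: [1.0, 0.6, -0.5]
gripper_width: 0.0301
gripper_force: 6.0
```

```bash
python3 - <<'E'
from h import *
s=snap('scene','s5.png');st();print(rel([.46,-.356,.05]))
print(pix2w(s,197,150.5,.065))
w=snap('wrist','w5.png'); cv2.imwrite('pics/c5.png',np.hstack([cv2.resize(s['img'][90:230,110:330],(400,255)),cv2.resize(w['img'],(400,250))[:255] if 0 else cv2.resize(w['img'],(400,255))])[:,:,::-1])
E
```

```text
7.6667 [ 0.4589 -0.3573  0.1227] [ 1.7994e+02 -1.5000e-01  1.7987e+02] F [-0.4  0.7 -0.6] w 0.0302 gf 6.0 J [-18.7  17.  -19.1  -0.  -54.  -71.5]
[-0.009  0.008  0.485]
[ 0.463047   -0.35358315  0.065     ]
```

View pics/c5.png

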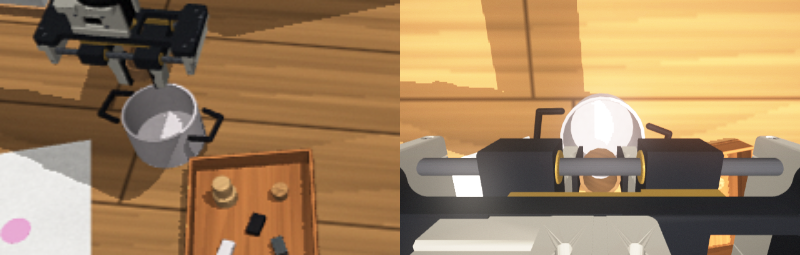

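>>> {"op": "send_rows", "data": {
  "moves": [
    {"slide": [-0.01,0,0.2],"turn": 0,"gripper": 0.2},
    {"slide": [-0.01,0,0.35],"turn": 0,"gripper": 0.2},
    {"slide": [-0.01,0,0.48],"turn": 0,"gripper": 0.2},
    {"slide": [-0.01,0,0.48],"turn": 0,"gripper": 0.45},
    {"slide": [-0.01,0,0.48],"turn": 0,"gripper": 0.45}
  ]
}}

```text
time_s: 8.13
tcp_pos: [0.461, -0.355, 0.0516]
eef_rot: [179.9, -0.2, -179.9]
contact_force: [1.5, -0.1, 0.7]
gripper_width: 0.0375
gripper_force: 0.0
```

>>> {"op": "send_rows", "data": {
  "moves": [
    {"slide": [0,0,0],"turn": 0,"gripper": 0.45},
    {"slide": [0,0,0],"turn": 0,"gripper": 0.45},
    {"slide": [0,0,-0.2],"turn": 0,"gripper": 0.45},
    {"slide": [0,0,-0.4],"turn": 0,"gripper": 0.45},
    {"slide": [0,0,-0.48],"turn": 0,"gripper": 0.45}
  ]
}}

```text
time_s: 8.55
tcp_pos: [0.4638, -0.3571, 0.1298]
eef_rot: [-179.8, 0.3, -179.9]
contact_force: [1.1, -0.7, 0.1]
gripper_width: 0.0394
gripper_force: 0.0
```

>>> {"op": "send_rows", "data": {
  "moves": [
    {"slide": [-0.04,0.2,0],"turn": 0,"gripper": 1},
    {"slide": [-0.08,0.45,0],"turn": 0,"gripper": 1},
    {"slide": [-0.12,0.7,0],"turn": 0,"gripper": 1},
    {"slide": [-0.16,0.9,0],"turn": 0,"gripper": 1},
    {"slide": [-0.16,0.9,0],"turn": 0,"gripper": 1}
  ]
}}

```text
time_s: 8.97
tcp_pos: [0.487, -0.2173, 0.1265]
eef_rot: [180.0, 0.2, -179.8]
contact_force: [-0.8, 0.1, -0.5]
gripper_width: 0.067
gripper_force: 0.0
```

```bash
python3 - <<'E'
from h import *
s=snap('scene','s6.png');st();print(rel([.530,.038,.1227]))
print([(np.round(x['location'],3).tolist(),round(x['p'],2)) for x in optics.look_for('scene','core1')[:4]])
cv2.imwrite('pics/c6.png',np.hstack([cv2.resize(s['img'][110:200,140:260],(400,300)),cv2.resize(s['img'][170:230,310:390],(400,300))])[:,:,::-1])
E
```

```text
9.0167 [ 0.4868 -0.2189  0.1264] [-179.99    0.18 -179.75] F [-0.3 -0.9  0.5] w 0.0711 gf 0.0 J [ -3.1  12.4 -25.1   0.  -52.4 -86.6]
[-0.295  1.711  0.025]
[([0.551, -0.179, 0.022], 0.75), ([0.544, 0.036, 0.029], 0.55), ([0.452, -0.353, 0.024], 0.47)]
```

View pics/c6.png

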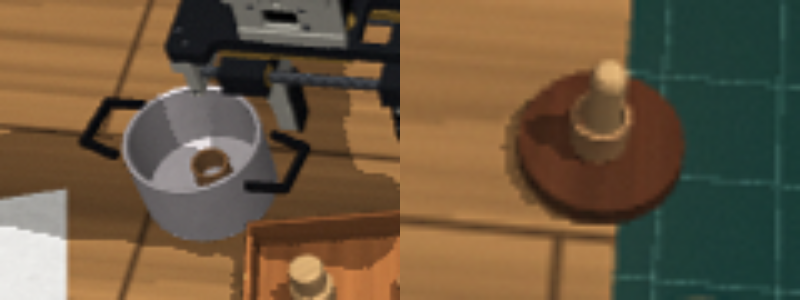

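>>> {"op": "send_rows", "data": {
  "moves": [
    {"slide": [-0.04,0.2,0],"turn": 0,"gripper": 1},
    {"slide": [-0.08,0.45,0],"turn": 0,"gripper": 1},
    {"slide": [-0.12,0.7,0],"turn": 0,"gripper": 1},
    {"slide": [-0.15,0.9,0],"turn": 0,"gripper": 1},
    {"slide": [-0.15,0.9,0],"turn": 0,"gripper": 1}
  ]
}}

```text
time_s: 9.48
tcp_pos: [0.5095, -0.0833, 0.1256]
eef_rot: [180.0, 0.1, -179.9]
contact_force: [0.3, -0.9, 0.1]
gripper_width: 0.0871
gripper_force: 0.0
```

>>> {"op": "send_rows", "data": {
  "moves": [
    {"slide": [-0.04,0.2,0],"turn": 0,"gripper": 1},
    {"slide": [-0.08,0.45,0],"turn": 0,"gripper": 1},
    {"slide": [-0.12,0.65,0],"turn": 0,"gripper": 1},
    {"slide": [-0.145,0.81,0],"turn": 0,"gripper": 1},
    {"slide": [-0.145,0.81,0],"turn": 0,"gripper": 1}
  ]
}}

```text
time_s: 9.9
tcp_pos: [0.5315, 0.0379, 0.1254]
eef_rot: [180.0, 0.1, -179.9]
contact_force: [0.8, -0.2, 0.9]
gripper_width: 0.0874
gripper_force: 0.0
```

>>> {"op": "send_rows", "data": {
  "moves": [
    {"slide": [0,0,0.2],"turn": 0,"gripper": 1},
    {"slide": [0,0,0.4],"turn": 0,"gripper": 1},
    {"slide": [0,0,0.6],"turn": 0,"gripper": 1},
    {"slide": [0,0,0.68],"turn": 0,"gripper": 1},
    {"slide": [0,0,0.68],"turn": 0,"gripper": 1}
  ]
}}

```text
time_s: 10.32
tcp_pos: [0.5279, 0.0335, 0.0199]
eef_rot: [-179.9, -0.3, 179.9]
contact_force: [0.1, 0.0, 1.4]
gripper_width: 0.0877
gripper_force: 0.0
```

>>> {"op": "send_rows", "data": {
  "moves": [
    {"slide": [0,0,0],"turn": 0,"gripper": 0.5},
    {"slide": [0,0,0],"turn": 0,"gripper": 0.5},
    {"slide": [0,0,0.01],"turn": 0,"gripper": 0.5},
    {"slide": [0,0,0.01],"turn": 0,"gripper": 0.5},
    {"slide": [0,0,0.01],"turn": 0,"gripper": 0.5}
  ]
}}

```text
time_s: 10.73
tcp_pos: [0.5303, 0.0356, 0.022]
eef_rot: [180.0, 0.1, -180.0]
contact_force: [-0.6, 0.3, 0.2]
gripper_width: 0.0598
gripper_force: 0.0
```

```bash
python3 - <<'E'
from h import *
st();print(rel([.530,.038,.0175]))
E
```

```text
10.7333 [0.5303 0.0356 0.022 ] [ 1.7996e+02  1.0000e-01 -1.7997e+02] F [-0.6  0.3  0.2] w 0.0598 gf 0.0 J [  25.    20.1  -31.5    0.   -38.3 -115. ]
[0.002 0.016 0.03 ]
```

>>> {"op": "send_rows", "data": {
  "newtons": 10,
  "moves": [
    {"slide": [0,0.016,0.03],"turn": 0,"gripper": 0.5},
    {"slide": [0,0.016,0.03],"turn": 0,"gripper": 0.4},
    {"slide": [0,0.016,0.03],"turn": 0,"gripper": 0.2},
    {"slide": [0,0.016,0.03],"turn": 0,"gripper": 0.2},
    {"slide": [0,0.016,0.03],"turn": 0,"gripper": 0.2}
  ]
}}

```text
time_s: 11.15
tcp_pos: [0.5297, 0.0379, 0.0165]
eef_rot: [-180.0, -0.0, -180.0]
contact_force: [0.5, -1.3, -0.7]
gripper_width: 0.0288
gripper_force: 10.0
```

>>> {"op": "send_rows", "data": {
  "moves": [
    {"slide": [0,0,0],"turn": 0,"gripper": 0.2},
    {"slide": [0,0,0],"turn": 0,"gripper": 0.2},
    {"slide": [0,0,0],"turn": 0,"gripper": 0.2},
    {"slide": [0,0,0],"turn": 0,"gripper": 0.2},
    {"slide": [0,0,0],"turn": 0,"gripper": 0.2}
  ]
}}

```text
time_s: 11.57
tcp_pos: [0.5297, 0.0378, 0.0165]
eef_rot: [-180.0, -0.0, -180.0]
contact_force: [-0.6, 0.2, -0.5]
gripper_width: 0.0284
gripper_force: 10.0
```

>>> {"op": "send_rows", "data": {
  "moves": [
    {"slide": [0,0,-0.15],"turn": 0,"gripper": 0.2},
    {"slide": [0,0,-0.3],"turn": 0,"gripper": 0.2},
    {"slide": [0,0,-0.5],"turn": 0,"gripper": 0.2},
    {"slide": [0,0,-0.7],"turn": 0,"gripper": 0.2},
    {"slide": [0,0,-0.7],"turn": 0,"gripper": 0.2}
  ]
}}

```text
time_s: 11.98
tcp_pos: [0.533, 0.0387, 0.1274]
eef_rot: [179.9, 0.5, -179.9]
contact_force: [0.3, -0.0, 0.2]
gripper_width: 0.0288
gripper_force: 10.0
```

```bash
python3 - <<'E'
from h import *
s=snap('scene');st();print(rel([.46,-.356,.1227]))
print([(np.round(x['location'],3).tolist(),round(x['p'],2)) for x in optics.look_for('scene','core1')[:4]])
for r in rolls(s):
    if 50<r[1]<340 and r[0]<690: print(r)
E
```

```text
12.0333 [0.5318 0.0386 0.1249] [ 179.87    0.35 -179.94] F [ 0.1 -0.1 -0.4] w 0.0285 gf 10.0 J [  25.3   12.3  -25.4    0.   -51.9 -115.2]
[ 0.481 -2.63   0.006]
[([0.537, 0.035, 0.141], 0.63), ([0.454, -0.353, 0.024], 0.48), ([0.55, -0.177, 0.023], 0.45), ([0.785, -0.09, 0.063], 0.43)]
(645.9, 94.7, 64.9, (645, 95, 28), [370.0, 242.0])
(562.7, 311.1, 40.3, (562, 311, 27), [460.0, 219.0])
(576.7, 187.4, 48.8, (576, 188, 27), [409.0, 220.0])
(471.7, 323.2, 35.6, (470, 323, 27), [461.0, 188.0])
(454.4, 197.1, 58.5, (453, 197, 28), [412.0, 178.0])
(355.1, 123.0, 29.2, None, [384.0, 146.0])
```

>>> {"op": "send_rows", "data": {
  "moves": [
    {"slide": [0.04,-0.2,0],"turn": 0,"gripper": 0.2},
    {"slide": [0.08,-0.42,0],"turn": 0,"gripper": 0.2},
    {"slide": [0.12,-0.65,0],"turn": 0,"gripper": 0.2},
    {"slide": [0.16,-0.875,0],"turn": 0,"gripper": 0.2},
    {"slide": [0.16,-1,0],"turn": 0,"gripper": 0.2}
  ]
}}

```text
time_s: 12.5
tcp_pos: [0.5034, -0.1146, 0.1202]
eef_rot: [-180.0, -0.2, 180.0]
contact_force: [0.8, 0.6, 0.4]
gripper_width: 0.0287
gripper_force: 10.0
```

>>> {"op": "send_rows", "data": {
  "moves": [
    {"slide": [0.04,-0.2,0],"turn": 0,"gripper": 0.2},
    {"slide": [0.08,-0.42,0],"turn": 0,"gripper": 0.2},
    {"slide": [0.12,-0.65,0],"turn": 0,"gripper": 0.2},
    {"slide": [0.16,-0.8,0],"turn": 0,"gripper": 0.2},
    {"slide": [0.16,-0.9,0],"turn": 0,"gripper": 0.2}
  ]
}}

```text
time_s: 12.92
tcp_pos: [0.4797, -0.2491, 0.12]
eef_rot: [180.0, -0.2, 179.9]
contact_force: [-0.2, 0.2, -0.2]
gripper_width: 0.0288
gripper_force: 10.0
```

>>> {"op": "send_rows", "data": {
  "moves": [
    {"slide": [0.04,-0.2,0],"turn": 0,"gripper": 0.2},
    {"slide": [0.08,-0.42,0],"turn": 0,"gripper": 0.2},
    {"slide": [0.148,-0.6,0],"turn": 0,"gripper": 0.2},
    {"slide": [0.148,-0.73,0],"turn": 0,"gripper": 0.2},
    {"slide": [0.148,-0.73,0],"turn": 0,"gripper": 0.2}
  ]
}}

```text
time_s: 13.33
tcp_pos: [0.4584, -0.3594, 0.1198]
eef_rot: [180.0, -0.1, 179.9]
contact_force: [0.2, 0.3, -0.2]
gripper_width: 0.0288
gripper_force: 10.0
```

>>> {"op": "send_rows", "data": {
  "moves": [
    {"slide": [0,0,0.2],"turn": 0,"gripper": 0.2},
    {"slide": [0,0,0.35],"turn": 0,"gripper": 0.2},
    {"slide": [0,0,0.46],"turn": 0,"gripper": 0.2},
    {"slide": [0,0,0.46],"turn": 0,"gripper": 0.45},
    {"slide": [0,0,0.46],"turn": 0,"gripper": 0.45}
  ]
}}

```text
time_s: 13.75
tcp_pos: [0.4587, -0.3561, 0.0512]
eef_rot: [179.9, -0.2, -180.0]
contact_force: [1.8, -0.4, 0.3]
gripper_width: 0.0365
gripper_force: 0.0
```

>>> {"op": "send_rows", "data": {
  "moves": [
    {"slide": [0,0,0],"turn": 0,"gripper": 0.45},
    {"slide": [0,0,0],"turn": 0,"gripper": 0.45},
    {"slide": [0,0,-0.2],"turn": 0,"gripper": 0.45},
    {"slide": [0,0,-0.4],"turn": 0,"gripper": 0.45},
    {"slide": [0,0,-0.6],"turn": 0,"gripper": 0.45}
  ]
}}

```text
time_s: 14.17
tcp_pos: [0.4598, -0.3566, 0.1447]
eef_rot: [-180.0, 0.0, -180.0]
contact_force: [0.0, -0.8, 0.5]
gripper_width: 0.0393
gripper_force: 0.0
```

>>> {"op": "send_rows", "data": {
  "moves": [
    {"slide": [-0.08,0.2,0],"turn": 0,"gripper": 1},
    {"slide": [-0.16,0.45,0],"turn": 0,"gripper": 1},
    {"slide": [-0.25,0.7,0],"turn": 0,"gripper": 1},
    {"slide": [-0.35,0.9,0],"turn": 0,"gripper": 1},
    {"slide": [-0.35,0.9,0],"turn": 0,"gripper": 1}
  ]
}}

```text
time_s: 14.58
tcp_pos: [0.515, -0.2177, 0.1445]
eef_rot: [-180.0, 0.2, -179.8]
contact_force: [0.5, -0.1, 0.6]
gripper_width: 0.0672
gripper_force: 0.0
```

```bash
python3 - <<'E'
from h import *
s=snap('scene');st();print(rel([.6435,.0925,.14]))
print([(np.round(x['location'],3).tolist(),round(x['p'],2)) for x in optics.look_for('scene','core1')[:4]])
cv2.imwrite('pics/c7.png',np.hstack([cv2.resize(s['img'][110:200,140:260],(400,300)),cv2.resize(s['img'][170:230,310:390],(400,300))])[:,:,::-1])
E
```

```text
14.6333 [ 0.514  -0.2192  0.1443] [-179.99    0.18 -179.73] F [-0.2  0.3 -1.1] w 0.0713 gf 0.0 J [ -3.   13.5 -20.8   0.  -55.5 -86.7]
[-0.873  2.074  0.031]
[]
```

View pics/c7.png

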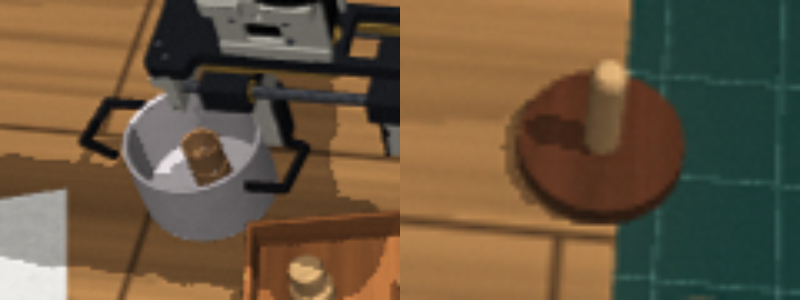

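>>> {"op": "send_rows", "data": {
  "moves": [
    {"slide": [-0.08,0.2,0],"turn": 0,"gripper": 1},
    {"slide": [-0.16,0.4,0],"turn": 0,"gripper": 1},
    {"slide": [-0.23,0.6,0],"turn": 0,"gripper": 1},
    {"slide": [-0.3,0.7,0],"turn": 0,"gripper": 1},
    {"slide": [-0.3,0.7,0],"turn": 0,"gripper": 1}
  ]
}}

```text
time_s: 15.1
tcp_pos: [0.5589, -0.115, 0.1434]
eef_rot: [180.0, 0.1, -179.9]
contact_force: [0.2, -0.2, 1.0]
gripper_width: 0.0875
gripper_force: 0.0
```

>>> {"op": "send_rows", "data": {
  "moves": [
    {"slide": [-0.08,0.2,0],"turn": 0,"gripper": 1},
    {"slide": [-0.16,0.4,0],"turn": 0,"gripper": 1},
    {"slide": [-0.23,0.6,0],"turn": 0,"gripper": 1},
    {"slide": [-0.3,0.7,0],"turn": 0,"gripper": 1},
    {"slide": [-0.3,0.7,0],"turn": 0,"gripper": 1}
  ]
}}

```text
time_s: 15.52
tcp_pos: [0.604, -0.01, 0.143]
eef_rot: [180.0, 0.1, -179.9]
contact_force: [0.4, -0.7, -0.1]
gripper_width: 0.0876
gripper_force: 0.0
```

>>> {"op": "send_rows", "data": {
  "moves": [
    {"slide": [-0.08,0.2,0.2],"turn": 0,"gripper": 1},
    {"slide": [-0.16,0.4,0.3],"turn": 0,"gripper": 1},
    {"slide": [-0.26,0.67,0.4],"turn": 0,"gripper": 1},
    {"slide": [-0.26,0.67,0.5],"turn": 0,"gripper": 1},
    {"slide": [-0.26,0.67,0.5],"turn": 0,"gripper": 1}
  ]
}}

```text
time_s: 15.93
tcp_pos: [0.6399, 0.0891, 0.0641]
eef_rot: [-179.9, -0.3, -179.9]
contact_force: [-1.3, -0.7, -0.3]
gripper_width: 0.0873
gripper_force: 0.0
```

>>> {"op": "send_rows", "data": {
  "moves": [
    {"slide": [0,0,0],"turn": 0,"gripper": 1},
    {"slide": [0,0,0],"turn": 0,"gripper": 1},
    {"slide": [0,0,0],"turn": 0,"gripper": 1},
    {"slide": [0,0,0],"turn": 0,"gripper": 1},
    {"slide": [0,0,0],"turn": 0,"gripper": 1}
  ]
}}

```text
time_s: 16.35
tcp_pos: [0.6413, 0.0882, 0.0687]
eef_rot: [180.0, 0.1, 180.0]
contact_force: [0.8, 0.2, 0.1]
gripper_width: 0.0876
gripper_force: 0.0
```

```bash
python3 - <<'E'
from h import *
s=snap('scene');st();print(rel([.6437,.0927,.003]))
for r in rolls(s):
    if 50<r[1]<340 and r[0]<690: print(r)
E
```

```text
16.4 [0.6413 0.0884 0.0685] [1.7997e+02 7.0000e-02 1.7999e+02] F [0.7 0.4 0.3] w 0.0875 gf 0.0 J [  25.1   25.6  -13.9    0.   -50.4 -115.1]
[-0.016  0.029  0.437]
(645.8, 95.0, 64.2, (645, 94, 29), [370.0, 242.0])
(562.7, 311.2, 40.5, (562, 311, 27), [460.0, 219.0])
(471.7, 323.2, 35.6, (470, 322, 27), [461.0, 188.0])
(454.6, 202.0, 57.0, None, [415.0, 179.0])
```

>>> {"op": "send_rows", "data": {
  "newtons": 15,
  "moves": [
    {"slide": [-0.016,0.03,0.15],"turn": 0,"gripper": 1},
    {"slide": [-0.016,0.03,0.3],"turn": 0,"gripper": 1},
    {"slide": [-0.016,0.03,0.4],"turn": 0,"gripper": 1},
    {"slide": [-0.016,0.03,0.437],"turn": 0,"gripper": 1},
    {"slide": [-0.016,0.03,0.437],"turn": 0,"gripper": 1}
  ]
}}

```text
time_s: 16.82
tcp_pos: [0.6427, 0.093, 0.0016]
eef_rot: [-179.9, -0.1, -180.0]
contact_force: [-0.1, -0.4, 0.4]
gripper_width: 0.0877
gripper_force: 0.0
```

>>> {"op": "send_rows", "data": {
  "moves": [
    {"slide": [0,0,0],"turn": 0,"gripper": 1},
    {"slide": [0,0,0],"turn": 0,"gripper": 0.6},
    {"slide": [0,0,0],"turn": 0,"gripper": 0.6},
    {"slide": [0,0,0],"turn": 0,"gripper": 0.6},
    {"slide": [0,0,0],"turn": 0,"gripper": 0.6}
  ]
}}

```text
time_s: 17.23
tcp_pos: [0.6436, 0.0935, 0.0024]
eef_rot: [180.0, 0.0, -180.0]
contact_force: [-0.6, 0.8, 0.2]
gripper_width: 0.0663
gripper_force: 0.3
```

>>> {"op": "send_rows", "data": {
  "moves": [
    {"slide": [0,0,0],"turn": 0,"gripper": 0.6},
    {"slide": [0,0,-0.15],"turn": 0,"gripper": 0.6},
    {"slide": [0,0,-0.35],"turn": 0,"gripper": 0.6},
    {"slide": [0,0,-0.6],"turn": 0,"gripper": 0.6},
    {"slide": [0,0,-0.7],"turn": 0,"gripper": 0.6}
  ]
}}

```text
time_s: 17.65
tcp_pos: [0.6453, 0.0938, 0.1118]
eef_rot: [179.9, 0.3, -179.9]
contact_force: [1.7, 1.4, -0.3]
gripper_width: 0.0634
gripper_force: 15.0
```

```bash
python3 - <<'E'
from h import *
s=snap('scene');st();print(rel([.530,.038,.11]))
print([(np.round(x['location'],3).tolist(),round(x['p'],2)) for x in optics.look_for('scene','roll64')[:6]])
E
```

```text
17.7 [0.6464 0.0942 0.1138] [ 179.87    0.47 -179.91] F [1.2 0.9 2.3] w 0.0634 gf 15.0 J [ 2.540e+01  2.320e+01 -1.090e+01  1.000e-01 -5.540e+01 -1.154e+02]
[ 0.777 -0.374  0.018]
[([0.657, 0.09, 0.117], 0.85), ([0.6, -0.207, 0.003], 0.68), ([0.454, 0.214, 0.006], 0.59), ([0.564, 0.308, 0.011], 0.53), ([0.466, 0.324, 0.009], 0.47)]
```

>>> {"op": "send_rows", "data": {
  "moves": [
    {"slide": [0.15,-0.08,0],"turn": 0,"gripper": 0.6},
    {"slide": [0.35,-0.17,0],"turn": 0,"gripper": 0.6},
    {"slide": [0.58,-0.28,0],"turn": 0,"gripper": 0.6},
    {"slide": [0.758,-0.366,0],"turn": 0,"gripper": 0.6},
    {"slide": [0.758,-0.366,0],"turn": 0,"gripper": 0.6}
  ]
}}

```text
time_s: 18.17
tcp_pos: [0.5234, 0.0358, 0.1058]
eef_rot: [-180.0, -0.3, 179.9]
contact_force: [-1.6, -0.3, -0.7]
gripper_width: 0.0634
gripper_force: 15.0
```

>>> {"op": "send_rows", "data": {
  "moves": [
    {"slide": [0,0,0],"turn": 0,"gripper": 0.6},
    {"slide": [0,0,0],"turn": 0,"gripper": 0.6},
    {"slide": [0,0,0],"turn": 0,"gripper": 0.6},
    {"slide": [0,0,0],"turn": 0,"gripper": 0.6},
    {"slide": [0,0,0],"turn": 0,"gripper": 0.6}
  ]
}}

```text
time_s: 18.58
tcp_pos: [0.5301, 0.0387, 0.1066]
eef_rot: [-180.0, -0.0, -180.0]
contact_force: [0.0, -0.4, -0.5]
gripper_width: 0.0634
gripper_force: 15.0
```

```bash
python3 - <<'E'
from h import *
s=snap('scene');st();print(rel([.530,.038,.11]))
# held ring in scene: centre at z of its top
for r in rolls(s,z=.1145): 
    if abs(r[0]-530)<60 and abs(r[1]-38)<60: print(r)
q=snap('side')
a=s['img'][130:220,300:405]; b=q['img'][140:220,240:333]
cv2.imwrite('pics/c8.png',np.hstack([cv2.resize(a,(400,343),interpolation=2),cv2.resize(b,(400,343),interpolation=2)])[:,:,::-1])
E
```

```text
18.6333 [0.53   0.0387 0.1066] [-1.7999e+02 -3.0000e-02 -1.7997e+02] F [ 0.3  0.2 -0.6] w 0.0638 gf 15.0 J [  25.3   13.6  -26.5   -0.   -49.9 -115.3]
[-0.    -0.004 -0.023]
```

View pics/c8.png

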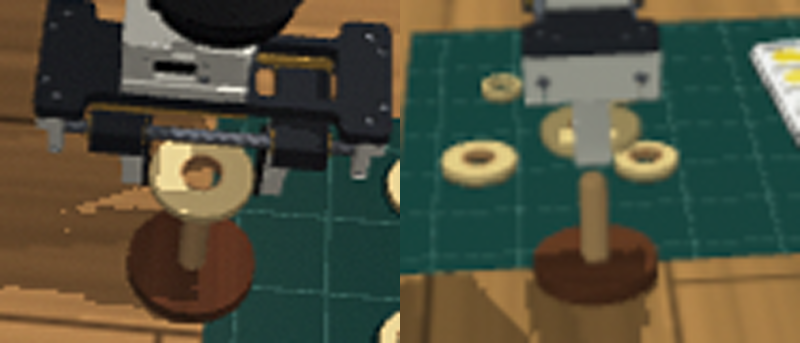

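>>> {"op": "send_rows", "data": {
  "moves": [
    {"slide": [0,0,0.1],"turn": 0,"gripper": 0.6},
    {"slide": [0,0,0.22],"turn": 0,"gripper": 0.6},
    {"slide": [0,0,0.35],"turn": 0,"gripper": 0.6},
    {"slide": [0,0,0.48],"turn": 0,"gripper": 0.6},
    {"slide": [0,0,0.57],"turn": 0,"gripper": 0.6}
  ]
}}

```text
time_s: 19.1
tcp_pos: [0.5292, 0.0383, 0.0198]
eef_rot: [-180.0, -0.1, -180.0]
contact_force: [-0.5, 0.7, 0.2]
gripper_width: 0.0638
gripper_force: 15.0
```

>>> {"op": "send_rows", "data": {
  "moves": [
    {"slide": [0,0,0],"turn": 0,"gripper": 0.6},
    {"slide": [0,0,0],"turn": 0,"gripper": 0.6},
    {"slide": [0,0,0],"turn": 0,"gripper": 0.6},
    {"slide": [0,0,0.01],"turn": 0,"gripper": 0.6},
    {"slide": [0,0,0.01],"turn": 0,"gripper": 0.6}
  ]
}}

```text
time_s: 19.52
tcp_pos: [0.5303, 0.0387, 0.0208]
eef_rot: [180.0, 0.1, -180.0]
contact_force: [0.7, 0.1, -1.1]
gripper_width: 0.0636
gripper_force: 15.0
```

```bash
python3 - <<'E'
from h import *
st()
E
```

```text
19.5167 [0.5303 0.0387 0.0208] [ 1.7996e+02  9.0000e-02 -1.7996e+02] F [ 0.7  0.1 -1.1] w 0.0636 gf 15.0 J [  25.3   20.3  -31.5    0.   -38.1 -115.3]
```

>>> {"op": "send_rows", "data": {
  "moves": [
    {"slide": [0,0,0.008],"turn": 0,"gripper": 0.6},
    {"slide": [0,0,0.01],"turn": 0,"gripper": 1},
    {"slide": [0,0,0.01],"turn": 0,"gripper": 1},
    {"slide": [0,0,0.01],"turn": 0,"gripper": 1},
    {"slide": [0,0,0.01],"turn": 0,"gripper": 1}
  ]
}}

```text
time_s: 19.93
tcp_pos: [0.5298, 0.0385, 0.0187]
eef_rot: [180.0, 0.0, -180.0]
contact_force: [0.2, -0.1, -0.7]
gripper_width: 0.0839
gripper_force: 0.0
```

>>> {"op": "send_rows", "data": {
  "moves": [
    {"slide": [0,0,-0.15],"turn": 0,"gripper": 1},
    {"slide": [0,0,-0.35],"turn": 0,"gripper": 1},
    {"slide": [0,0,-0.55],"turn": 0,"gripper": 1},
    {"slide": [0,0,-0.75],"turn": 0,"gripper": 1},
    {"slide": [0,0,-0.75],"turn": 0,"gripper": 1}
  ]
}}

```text
time_s: 20.35
tcp_pos: [0.5331, 0.0393, 0.1371]
eef_rot: [179.9, 0.5, -179.9]
contact_force: [0.9, 1.3, 0.4]
gripper_width: 0.0876
gripper_force: 0.0
```

>>> {"op": "send_rows", "data": {
  "moves": [
    {"slide": [0.1,-0.15,0],"turn": 0,"gripper": 1},
    {"slide": [0.2,-0.3,0],"turn": 0,"gripper": 1},
    {"slide": [0.2,-0.3,0],"turn": 0,"gripper": 1},
    {"slide": [0.2,-0.3,0],"turn": 0,"gripper": 1},
    {"slide": [0.2,-0.3,0],"turn": 0,"gripper": 1}
  ]
}}

```text
time_s: 20.77
tcp_pos: [0.5001, -0.0065, 0.1312]
eef_rot: [180.0, 0.0, -180.0]
contact_force: [0.8, 0.4, -0.1]
gripper_width: 0.0876
gripper_force: 0.0
```

```bash
cat >> h.py <<'E'
def look():
    s=snap('scene'); st()
    for r in rolls(s):
        if 50<r[1]<380 and r[0]<690: print(r)
    for r in rolls(s,z=.024):
        if abs(r[0]-532)<25 and abs(r[1]-39)<25: print('stand@.024',r)
    return s
E
python3 - <<'E'
from h import *
look(); print(rel([.530,.038,.13]),rel([.4525,.195,.06]))
print([(np.round(x['location'],3).tolist(),round(x['p'],2)) for x in optics.look_for('scene','roll64')[:6]])
E
```

```text
20.8167 [ 0.5003 -0.0063  0.1311] [ 1.7999e+02  4.0000e-02 -1.7996e+02] F [ 0.1 -0.8 -0.3] w 0.0874 gf 0.0 J [  21.8    9.1  -28.6    0.   -52.2 -111.8]
(562.7, 311.1, 40.3, (562, 311, 27), [460.0, 219.0])
(576.7, 187.4, 48.8, (576, 188, 27), [409.0, 220.0])
(471.7, 323.2, 35.6, (470, 323, 27), [461.0, 188.0])
(454.4, 197.1, 58.5, (453, 197, 28), [412.0, 178.0])
[-0.198  0.295  0.008] [0.318 1.342 0.474]
[([0.564, 0.308, 0.01], 0.73), ([0.602, -0.206, 0.002], 0.72), ([0.576, 0.188, 0.01], 0.6), ([0.632, -0.163, 0.019], 0.53), ([0.47, 0.323, 0.011], 0.38)]
```

>>> {"op": "send_rows", "data": {
  "moves": [
    {"slide": [0.05,0.2,0],"turn": 0,"gripper": 1},
    {"slide": [0.1,0.4,0],"turn": 0,"gripper": 1},
    {"slide": [0.15,0.6,0],"turn": 0,"gripper": 1},
    {"slide": [0.2,0.8,0],"turn": 0,"gripper": 1},
    {"slide": [0.2,0.8,0],"turn": 0,"gripper": 1}
  ]
}}

```text
time_s: 21.28
tcp_pos: [0.4697, 0.1178, 0.1311]
eef_rot: [180.0, 0.1, -179.8]
contact_force: [0.0, 0.3, -0.4]
gripper_width: 0.0874
gripper_force: 0.0
```

>>> {"op": "send_rows", "data": {
  "moves": [
    {"slide": [0.05,0.2,0],"turn": 0,"gripper": 1},
    {"slide": [0.1,0.4,0],"turn": 0,"gripper": 1},
    {"slide": [0.125,0.54,0.1],"turn": 0,"gripper": 1},
    {"slide": [0.125,0.54,0.3],"turn": 0,"gripper": 1},
    {"slide": [0.125,0.54,0.5],"turn": 0,"gripper": 1}
  ]
}}

```text
time_s: 21.7
tcp_pos: [0.4517, 0.1972, 0.056]
eef_rot: [179.9, 0.2, -179.8]
contact_force: [0.4, -0.4, -0.8]
gripper_width: 0.0878
gripper_force: 0.0
```

>>> {"op": "send_rows", "data": {
  "moves": [
    {"slide": [0,0,0],"turn": 0,"gripper": 1},
    {"slide": [0,0,0],"turn": 0,"gripper": 1},
    {"slide": [0,0,0],"turn": 0,"gripper": 1},
    {"slide": [0,0,0],"turn": 0,"gripper": 1},
    {"slide": [0,0,0],"turn": 0,"gripper": 1}
  ]
}}

```text
time_s: 22.12
tcp_pos: [0.4518, 0.195, 0.0576]
eef_rot: [179.9, 0.1, -180.0]
contact_force: [0.7, -0.7, 0.5]
gripper_width: 0.0882
gripper_force: 0.0
```

```bash
python3 - <<'E'
from h import *
look(); print(rel([.4515,.1945,.003]))
E
```

```text
22.1667 [0.4517 0.1949 0.0575] [ 1.7989e+02  1.1000e-01 -1.7998e+02] F [-0.  -0.2  0.1] w 0.0874 gf 0.0 J [  46.3   13.9  -34.6    0.   -41.3 -136.3]
(562.7, 311.1, 40.3, (562, 311, 27), [460.0, 219.0])
(576.7, 187.4, 48.8, (576, 188, 27), [409.0, 220.0])
(471.7, 323.2, 35.6, (470, 323, 27), [461.0, 188.0])
(453.6, 197.2, 54.8, (453, 197, 30), [412.0, 179.0])
(391.6, 214.3, 85.9, None, [418.0, 160.0])
(384.0, 101.1, 42.1, None, [377.0, 155.0])
stand@.024 (527.7, 42.5, 74.2, (522, 37, 42), [350.0, 195.0])
[ 0.002 -0.003  0.363]
```

>>> {"op": "send_rows", "data": {
  "moves": [
    {"slide": [0,0,0.12],"turn": 0,"gripper": 1},
    {"slide": [0,0,0.25],"turn": 0,"gripper": 1},
    {"slide": [0,0,0.36],"turn": 0,"gripper": 1},
    {"slide": [0,0,0.363],"turn": 0,"gripper": 1},
    {"slide": [0,0,0.363],"turn": 0,"gripper": 1}
  ]
}}

```text
time_s: 22.58
tcp_pos: [0.4511, 0.1944, 0.0018]
eef_rot: [180.0, 0.0, -180.0]
contact_force: [-0.3, -1.3, -0.6]
gripper_width: 0.0875
gripper_force: 0.0
```

>>> {"op": "send_rows", "data": {
  "moves": [
    {"slide": [0,0,0],"turn": 0,"gripper": 0.5},
    {"slide": [0,0,0],"turn": 0,"gripper": 0.5},
    {"slide": [0,0,0],"turn": 0,"gripper": 0.5},
    {"slide": [0,0,0],"turn": 0,"gripper": 0.5},
    {"slide": [0,0,0],"turn": 0,"gripper": 0.5}
  ]
}}

```text
time_s: 23.0
tcp_pos: [0.451, 0.1945, 0.0019]
eef_rot: [180.0, 0.0, -180.0]
contact_force: [-0.3, 0.0, 0.8]
gripper_width: 0.0599
gripper_force: 0.1
```

>>> {"op": "send_rows", "data": {
  "moves": [
    {"slide": [0,0,0],"turn": 0,"gripper": 0.5},
    {"slide": [0,0,-0.15],"turn": 0,"gripper": 0.5},
    {"slide": [0,0,-0.35],"turn": 0,"gripper": 0.5},
    {"slide": [0,0,-0.6],"turn": 0,"gripper": 0.5},
    {"slide": [0,0,-0.7],"turn": 0,"gripper": 0.5}
  ]
}}

```text
time_s: 23.42
tcp_pos: [0.4523, 0.1954, 0.1107]
eef_rot: [179.9, 0.2, -179.9]
contact_force: [0.7, 0.9, -0.7]
gripper_width: 0.0542
gripper_force: 15.0
```

>>> {"op": "send_rows", "data": {
  "moves": [
    {"slide": [-0.05,-0.1,0],"turn": 0,"gripper": 0.5},
    {"slide": [-0.15,-0.3,0],"turn": 0,"gripper": 0.5},
    {"slide": [-0.25,-0.5,0],"turn": 0,"gripper": 0.5},
    {"slide": [-0.35,-0.7,0],"turn": 0,"gripper": 0.5},
    {"slide": [-0.35,-0.7,0],"turn": 0,"gripper": 0.5}
  ]
}}

```text
time_s: 23.83
tcp_pos: [0.5045, 0.0857, 0.1064]
eef_rot: [-180.0, -0.0, 179.9]
contact_force: [0.3, 0.5, -0.5]
gripper_width: 0.0545
gripper_force: 15.0
```

>>> {"op": "send_rows", "data": {
  "moves": [
    {"slide": [-0.1,-0.2,0],"turn": 0,"gripper": 0.5},
    {"slide": [-0.173,-0.342,0],"turn": 0,"gripper": 0.5},
    {"slide": [-0.173,-0.342,0],"turn": 0,"gripper": 0.5},
    {"slide": [-0.173,-0.342,0],"turn": 0,"gripper": 0.5},
    {"slide": [-0.173,-0.342,0],"turn": 0,"gripper": 0.5}
  ]
}}

```text
time_s: 24.25
tcp_pos: [0.529, 0.0382, 0.1063]
eef_rot: [-180.0, -0.0, 180.0]
contact_force: [0.1, 0.1, -1.3]
gripper_width: 0.0547
gripper_force: 15.0
```

```bash
python3 - <<'E'
from h import *
look(); print(rel([.530,.0385,.0265]))
print([(np.round(x['location'],3).tolist(),round(x['p'],2)) for x in optics.look_for('scene','roll64')[:6]])
E
```

```text
24.3 [0.529  0.0385 0.1064] [ 1.8000e+02 -2.0000e-02 -1.7997e+02] F [-0.5 -0.4  0.1] w 0.0543 gf 15.0 J [  25.4   13.5  -26.7   -0.   -49.8 -115.3]
(562.7, 311.1, 40.3, (562, 311, 27), [460.0, 219.0])
(576.7, 187.4, 48.8, (576, 188, 27), [409.0, 220.0])
(471.7, 323.2, 35.6, (470, 323, 27), [461.0, 188.0])
stand@.024 (533.2, 40.0, 65.1, None, [350.0, 196.0])
[-0.007 -0.     0.533]
[([0.536, 0.04, 0.111], 0.84), ([0.576, 0.186, 0.01], 0.74), ([0.537, 0.034, 0.023], 0.57), ([0.565, 0.308, 0.014], 0.54), ([0.468, 0.321, 0.012], 0.5)]
```

>>> {"op": "send_rows", "data": {
  "moves": [
    {"slide": [-0.007,0,0.1],"turn": 0,"gripper": 0.5},
    {"slide": [-0.007,0,0.22],"turn": 0,"gripper": 0.5},
    {"slide": [-0.007,0,0.35],"turn": 0,"gripper": 0.5},
    {"slide": [-0.007,0,0.45],"turn": 0,"gripper": 0.5},
    {"slide": [-0.007,0,0.51],"turn": 0,"gripper": 0.5}
  ]
}}

```text
time_s: 24.77
tcp_pos: [0.5294, 0.0387, 0.0286]
eef_rot: [-180.0, -0.1, -179.9]
contact_force: [0.0, 0.4, -1.0]
gripper_width: 0.0546
gripper_force: 15.0
```

>>> {"op": "send_rows", "data": {
  "moves": [
    {"slide": [0,0,0],"turn": 0,"gripper": 0.5},
    {"slide": [0,0,0],"turn": 0,"gripper": 0.5},
    {"slide": [0,0,0],"turn": 0,"gripper": 0.5},
    {"slide": [0,0,0.01],"turn": 0,"gripper": 0.5},
    {"slide": [0,0,0.01],"turn": 0,"gripper": 0.5}
  ]
}}

```text
time_s: 25.18
tcp_pos: [0.5309, 0.0384, 0.0293]
eef_rot: [180.0, 0.1, -180.0]
contact_force: [0.3, 0.4, -0.8]
gripper_width: 0.0544
gripper_force: 15.0
```

```bash
python3 - <<'E'
from h import *
st()
E
```

```text
25.1833 [0.5309 0.0384 0.0293] [ 1.7996e+02  8.0000e-02 -1.7996e+02] F [ 0.3  0.4 -0.8] w 0.0544 gf 15.0 J [  25.3   19.6  -31.     0.   -39.3 -115.2]
```

>>> {"op": "send_rows", "data": {
  "moves": [
    {"slide": [0,0,0.005],"turn": 0,"gripper": 0.6},
    {"slide": [0,0,0.005],"turn": 0,"gripper": 0.9},
    {"slide": [0,0,0.005],"turn": 0,"gripper": 0.9},
    {"slide": [0,0,0.005],"turn": 0,"gripper": 0.9},
    {"slide": [0,0,0.005],"turn": 0,"gripper": 0.9}
  ]
}}

```text
time_s: 25.6
tcp_pos: [0.5305, 0.0381, 0.0279]
eef_rot: [180.0, 0.0, -180.0]
contact_force: [-0.6, 0.2, -0.5]
gripper_width: 0.0751
gripper_force: 0.0
```

>>> {"op": "send_rows", "data": {
  "moves": [
    {"slide": [0,0,-0.15],"turn": 0,"gripper": 0.9},
    {"slide": [0,0,-0.35],"turn": 0,"gripper": 0.9},
    {"slide": [0,0,-0.55],"turn": 0,"gripper": 0.9},
    {"slide": [0,0,-0.67],"turn": 0,"gripper": 0.9},
    {"slide": [0,0,-0.67],"turn": 0,"gripper": 0.9}
  ]
}}

```text
time_s: 26.02
tcp_pos: [0.533, 0.0388, 0.1328]
eef_rot: [179.9, 0.4, -179.9]
contact_force: [-0.2, -0.2, 0.2]
gripper_width: 0.0787
gripper_force: 0.0
```

>>> {"op": "send_rows", "data": {
  "moves": [
    {"slide": [-0.08,0.25,0],"turn": 0,"gripper": 0.9},
    {"slide": [-0.16,0.5,0],"turn": 0,"gripper": 0.9},
    {"slide": [-0.24,0.75,0],"turn": 0,"gripper": 0.9},
    {"slide": [-0.297,0.98,0],"turn": 0,"gripper": 0.9},
    {"slide": [-0.297,0.98,0.2],"turn": 0,"gripper": 0.9}
  ]
}}

```text
time_s: 26.43
tcp_pos: [0.5803, 0.1922, 0.1027]
eef_rot: [179.7, 0.6, -179.7]
contact_force: [2.2, -0.0, 0.6]
gripper_width: 0.0787
gripper_force: 0.0
```

>>> {"op": "send_rows", "data": {
  "moves": [
    {"slide": [0,0,0.25],"turn": 0,"gripper": 0.9},
    {"slide": [0,0,0.25],"turn": 0,"gripper": 0.9},
    {"slide": [0,0,0.25],"turn": 0,"gripper": 0.9},
    {"slide": [0,0,0.25],"turn": 0,"gripper": 0.9},
    {"slide": [0,0,0.25],"turn": 0,"gripper": 0.9}
  ]
}}

```text
time_s: 26.85
tcp_pos: [0.5762, 0.1854, 0.0629]
eef_rot: [179.9, 0.1, -180.0]
contact_force: [0.3, -0.1, -0.1]
gripper_width: 0.0789
gripper_force: 0.0
```

```bash
python3 - <<'E'
from h import *
s=look(); print(rel([.5745,.1855,.003]))
for r in rolls(s,z=.033):
        if abs(r[0]-532)<25 and abs(r[1]-39)<25: print('stand@.033',r)
print([(np.round(x['location'],3).tolist(),round(x['p'],2)) for x in optics.look_for('scene','roll64')[:6]])
E
```

```text
26.9 [0.5761 0.1855 0.0631] [ 1.7990e+02  1.7000e-01 -1.7998e+02] F [ 0.5 -0.2  0.1] w 0.079 gf 0.0 J [  36.3   22.6  -19.9    0.   -47.3 -126.3]
(562.7, 311.1, 40.3, (562, 311, 27), [460.0, 219.0])
(576.9, 186.8, 47.1, (576, 187, 30), [409.0, 219.0])
stand@.024 (526.8, 38.0, 73.5, (556, 42, 17), [350.0, 194.0])
[ 0.012 -0.     0.4  ]
stand@.033 (532.6, 37.8, 72.7, (562, 42, 17), [350.0, 194.0])
[([0.541, 0.038, 0.031], 0.54), ([0.564, 0.31, 0.014], 0.47), ([0.544, 0.039, 0.017], 0.26)]
```

>>> {"op": "send_rows", "data": {
  "moves": [
    {"slide": [0.01,0,0.13],"turn": 0,"gripper": 0.9},
    {"slide": [0.01,0,0.27],"turn": 0,"gripper": 0.9},
    {"slide": [0.01,0,0.39],"turn": 0,"gripper": 0.9},
    {"slide": [0.01,0,0.4],"turn": 0,"gripper": 0.9},
    {"slide": [0.01,0,0.4],"turn": 0,"gripper": 0.9}
  ]
}}

```text
time_s: 27.37
tcp_pos: [0.5738, 0.1852, 0.0014]
eef_rot: [180.0, 0.0, -180.0]
contact_force: [0.2, 0.1, 1.2]
gripper_width: 0.0789
gripper_force: 0.0
```

>>> {"op": "send_rows", "data": {
  "moves": [
    {"slide": [0,0,0],"turn": 0,"gripper": 0.4},
    {"slide": [0,0,0],"turn": 0,"gripper": 0.4},
    {"slide": [0,0,0],"turn": 0,"gripper": 0.4},
    {"slide": [0,0,0],"turn": 0,"gripper": 0.4},
    {"slide": [0,0,0],"turn": 0,"gripper": 0.4}
  ]
}}

```text
time_s: 27.78
tcp_pos: [0.5736, 0.1853, 0.0012]
eef_rot: [180.0, 0.0, -180.0]
contact_force: [0.6, 1.0, 0.4]
gripper_width: 0.0513
gripper_force: 0.2
```

>>> {"op": "send_rows", "data": {
  "moves": [
    {"slide": [0,0,0],"turn": 0,"gripper": 0.4},
    {"slide": [0,0,0],"turn": 0,"gripper": 0.4},
    {"slide": [0,0,-0.2],"turn": 0,"gripper": 0.4},
    {"slide": [0,0,-0.45],"turn": 0,"gripper": 0.4},
    {"slide": [0,0,-0.7],"turn": 0,"gripper": 0.4}
  ]
}}

```text
time_s: 28.2
tcp_pos: [0.5725, 0.1845, 0.1059]
eef_rot: [-179.9, -0.2, -180.0]
contact_force: [0.8, 0.7, -0.3]
gripper_width: 0.0482
gripper_force: 15.0
```

>>> {"op": "send_rows", "data": {
  "moves": [
    {"slide": [0.06,-0.2,0],"turn": 0,"gripper": 0.4},
    {"slide": [0.12,-0.4,0],"turn": 0,"gripper": 0.4},
    {"slide": [0.18,-0.6,0],"turn": 0,"gripper": 0.4},
    {"slide": [0.25,-0.8,0],"turn": 0,"gripper": 0.4},
    {"slide": [0.297,-0.98,0],"turn": 0,"gripper": 0.4}
  ]
}}

```text
time_s: 28.62
tcp_pos: [0.5275, 0.0366, 0.1057]
eef_rot: [180.0, -0.0, -180.0]
contact_force: [0.2, 0.5, -0.6]
gripper_width: 0.0476
gripper_force: 15.0
```

>>> {"op": "send_rows", "data": {
  "moves": [
    {"slide": [0,0,0],"turn": 0,"gripper": 0.4},
    {"slide": [0,0,0],"turn": 0,"gripper": 0.4},
    {"slide": [0,0,0],"turn": 0,"gripper": 0.4},
    {"slide": [0,0,0],"turn": 0,"gripper": 0.4},
    {"slide": [0,0,0],"turn": 0,"gripper": 0.4}
  ]
}}

```text
time_s: 29.03
tcp_pos: [0.5293, 0.0389, 0.1057]
eef_rot: [180.0, -0.0, -179.9]
contact_force: [-0.5, 0.7, -1.0]
gripper_width: 0.0479
gripper_force: 15.0
```

```bash
python3 - <<'E'
from h import *
s=look(); print(rel([.5305,.0385,.0355]))
print([(np.round(x['location'],3).tolist(),round(x['p'],2)) for x in optics.look_for('scene','roll64')[:6]])
E
```

```text
29.0833 [0.5292 0.0389 0.1056] [-1.8000e+02 -1.0000e-02 -1.7991e+02] F [-0.2  0.2 -0.8] w 0.0479 gf 15.0 J [  25.4   13.6  -26.7   -0.   -49.7 -115.3]
(562.7, 311.1, 40.3, (562, 311, 27), [460.0, 219.0])
(471.7, 323.2, 35.6, (470, 323, 27), [461.0, 188.0])
stand@.024 (532.5, 40.8, 66.0, (556, 42, 17), [350.0, 195.0])
[-0.009 -0.003  0.467]
[([0.471, 0.324, 0.01], 0.61), ([0.535, 0.037, 0.112], 0.59), ([0.542, 0.037, 0.031], 0.52), ([0.564, 0.308, 0.013], 0.49), ([0.554, 0.036, 0.021], 0.39)]
```

>>> {"op": "send_rows", "data": {
  "moves": [
    {"slide": [-0.008,0,0.1],"turn": 0,"gripper": 0.4},
    {"slide": [-0.008,0,0.2],"turn": 0,"gripper": 0.4},
    {"slide": [-0.008,0,0.3],"turn": 0,"gripper": 0.4},
    {"slide": [-0.008,0,0.4],"turn": 0,"gripper": 0.4},
    {"slide": [-0.008,0,0.45],"turn": 0,"gripper": 0.4}
  ]
}}

```text
time_s: 29.55
tcp_pos: [0.5293, 0.0383, 0.0365]
eef_rot: [-180.0, -0.1, -179.9]
contact_force: [0.3, -0.4, -0.4]
gripper_width: 0.0478
gripper_force: 15.0
```

>>> {"op": "send_rows", "data": {
  "moves": [
    {"slide": [0,0,0],"turn": 0,"gripper": 0.4},
    {"slide": [0,0,0],"turn": 0,"gripper": 0.4},
    {"slide": [0,0,0],"turn": 0,"gripper": 0.4},
    {"slide": [0,0,0.01],"turn": 0,"gripper": 0.4},
    {"slide": [0,0,0.01],"turn": 0,"gripper": 0.4}
  ]
}}

```text
time_s: 29.97
tcp_pos: [0.5305, 0.0383, 0.0374]
eef_rot: [180.0, 0.1, -180.0]
contact_force: [-0.3, 0.2, -0.7]
gripper_width: 0.0477
gripper_force: 15.0
```

```bash
python3 - <<'E'
from h import *
st()
E
```

```text
29.9667 [0.5305 0.0383 0.0374] [ 1.7997e+02  6.0000e-02 -1.7997e+02] F [-0.3  0.2 -0.7] w 0.0477 gf 15.0 J [  25.3   18.9  -30.6    0.   -40.4 -115.2]
```

>>> {"op": "send_rows", "data": {
  "moves": [
    {"slide": [0,0,0.005],"turn": 0,"gripper": 0.75},
    {"slide": [0,0,0.005],"turn": 0,"gripper": 0.75},
    {"slide": [0,0,0.005],"turn": 0,"gripper": 0.75},
    {"slide": [0,0,0.005],"turn": 0,"gripper": 0.75},
    {"slide": [0,0,0.005],"turn": 0,"gripper": 0.75}
  ]
}}

```text
time_s: 30.38
tcp_pos: [0.5302, 0.0382, 0.0361]
eef_rot: [180.0, 0.0, -180.0]
contact_force: [-0.0, -0.1, -0.1]
gripper_width: 0.0654
gripper_force: 0.0
```

>>> {"op": "send_rows", "data": {
  "moves": [
    {"slide": [0,0,-0.15],"turn": 0,"gripper": 0.75},
    {"slide": [0,0,-0.35],"turn": 0,"gripper": 0.75},
    {"slide": [0,0,-0.5],"turn": 0,"gripper": 0.75},
    {"slide": [0,0,-0.6],"turn": 0,"gripper": 0.75},
    {"slide": [0,0,-0.6],"turn": 0,"gripper": 0.75}
  ]
}}

```text
time_s: 30.8
tcp_pos: [0.5322, 0.0387, 0.1297]
eef_rot: [179.9, 0.3, -179.9]
contact_force: [0.4, 0.3, -0.5]
gripper_width: 0.0656
gripper_force: 0.0
```

>>> {"op": "send_rows", "data": {
  "moves": [
    {"slide": [-0.03,0.25,0],"turn": 0,"gripper": 0.75},
    {"slide": [-0.06,0.5,0],"turn": 0,"gripper": 0.75},
    {"slide": [-0.08,0.75,0],"turn": 0,"gripper": 0.75},
    {"slide": [-0.1,0.9,0],"turn": 0,"gripper": 0.75},
    {"slide": [-0.1,0.9,0],"turn": 0,"gripper": 0.75}
  ]
}}

```text
time_s: 31.22
tcp_pos: [0.5457, 0.177, 0.1254]
eef_rot: [180.0, 0.0, -179.8]
contact_force: [1.4, -0.2, -0.4]
gripper_width: 0.0658
gripper_force: 0.0
```

>>> {"op": "send_rows", "data": {
  "moves": [
    {"slide": [-0.03,0.25,0],"turn": 0,"gripper": 0.75},
    {"slide": [-0.06,0.5,0],"turn": 0,"gripper": 0.75},
    {"slide": [-0.08,0.75,0],"turn": 0,"gripper": 0.75},
    {"slide": [-0.1,0.9,0.1],"turn": 0,"gripper": 0.75},
    {"slide": [-0.1,0.9,0.3],"turn": 0,"gripper": 0.75}
  ]
}}

```text
time_s: 31.63
tcp_pos: [0.5627, 0.3139, 0.0834]
eef_rot: [179.7, 0.4, -179.8]
contact_force: [1.3, -0.2, -0.3]
gripper_width: 0.0658
gripper_force: 0.0
```

>>> {"op": "send_rows", "data": {
  "moves": [
    {"slide": [0,0,0.15],"turn": 0,"gripper": 0.75},
    {"slide": [0,0,0.15],"turn": 0,"gripper": 0.75},
    {"slide": [0,0,0.15],"turn": 0,"gripper": 0.75},
    {"slide": [0,0,0.15],"turn": 0,"gripper": 0.75},
    {"slide": [0,0,0.15],"turn": 0,"gripper": 0.75}
  ]
}}

```text
time_s: 32.05
tcp_pos: [0.561, 0.3085, 0.0604]
eef_rot: [179.9, 0.1, -180.0]
contact_force: [0.0, 0.1, -0.2]
gripper_width: 0.0654
gripper_force: 0.0
```

```bash
python3 - <<'E'
from h import *
s=look(); print(rel([.5605,.309,.003]))
print([(np.round(x['location'],3).tolist(),round(x['p'],2)) for x in optics.look_for('scene','roll64')[:6]])
cv2.imwrite('pics/c9.png',cv2.resize(s['img'][160:260,315:485],(800,470),interpolation=2)[:,:,::-1])
E
```

```text
32.1 [0.5609 0.3085 0.0604] [ 1.7990e+02  1.2000e-01 -1.7998e+02] F [ 0.8 -0.5 -0.1] w 0.0657 gf 0.0 J [  46.3   25.5  -15.4    0.   -49.  -136.2]
(563.1, 310.9, 38.7, (563, 311, 30), [459.0, 219.0])
[0.004 0.003 0.383]
[([0.54, 0.037, 0.04], 0.74), ([0.561, 0.309, 0.012], 0.73), ([0.554, 0.035, 0.022], 0.67)]
```

View pics/c9.png

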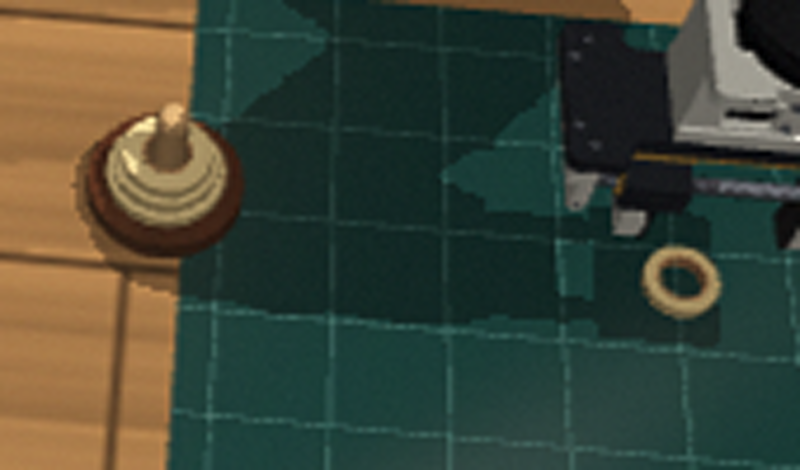

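>>> {"op": "send_rows", "data": {
  "moves": [
    {"slide": [0.004,0.003,0.13],"turn": 0,"gripper": 0.75},
    {"slide": [0.004,0.003,0.27],"turn": 0,"gripper": 0.75},
    {"slide": [0.004,0.003,0.375],"turn": 0,"gripper": 0.75},
    {"slide": [0.004,0.003,0.38],"turn": 0,"gripper": 0.75},
    {"slide": [0.004,0.003,0.38],"turn": 0,"gripper": 0.75}
  ]
}}

```text
time_s: 32.57
tcp_pos: [0.5597, 0.3086, 0.002]
eef_rot: [180.0, 0.0, -180.0]
contact_force: [-0.2, -0.5, 0.1]
gripper_width: 0.0663
gripper_force: 0.0
```

>>> {"op": "send_rows", "data": {
  "moves": [
    {"slide": [0,0,0],"turn": 0,"gripper": 0.3},
    {"slide": [0,0,0],"turn": 0,"gripper": 0.3},
    {"slide": [0,0,0],"turn": 0,"gripper": 0.3},
    {"slide": [0,0,0],"turn": 0,"gripper": 0.3},
    {"slide": [0,0,0],"turn": 0,"gripper": 0.3}
  ]
}}

```text
time_s: 32.98
tcp_pos: [0.5596, 0.3088, 0.002]
eef_rot: [180.0, 0.0, -180.0]
contact_force: [-0.8, 0.1, 2.7]
gripper_width: 0.0383
gripper_force: 15.0
```

>>> {"op": "send_rows", "data": {
  "moves": [
    {"slide": [0,0,0],"turn": 0,"gripper": 0.3},
    {"slide": [0,0,0],"turn": 0,"gripper": 0.3},
    {"slide": [0,0,-0.2],"turn": 0,"gripper": 0.3},
    {"slide": [0,0,-0.45],"turn": 0,"gripper": 0.3},
    {"slide": [0,0,-0.7],"turn": 0,"gripper": 0.3}
  ]
}}

```text
time_s: 33.4
tcp_pos: [0.5586, 0.3078, 0.1066]
eef_rot: [-179.9, -0.1, -180.0]
contact_force: [0.7, 1.1, -0.0]
gripper_width: 0.0388
gripper_force: 15.0
```

>>> {"op": "send_rows", "data": {
  "moves": [
    {"slide": [0.03,-0.2,0],"turn": 0,"gripper": 0.3},
    {"slide": [0.06,-0.4,0],"turn": 0,"gripper": 0.3},
    {"slide": [0.08,-0.65,0],"turn": 0,"gripper": 0.3},
    {"slide": [0.1,-0.9,0],"turn": 0,"gripper": 0.3},
    {"slide": [0.1,-0.9,0],"turn": 0,"gripper": 0.3}
  ]
}}

```text
time_s: 33.82
tcp_pos: [0.5423, 0.1684, 0.1064]
eef_rot: [-179.9, -0.1, 179.9]
contact_force: [-0.9, 0.4, 0.5]
gripper_width: 0.0387
gripper_force: 15.0
```

>>> {"op": "send_rows", "data": {
  "moves": [
    {"slide": [0.03,-0.2,0],"turn": 0,"gripper": 0.3},
    {"slide": [0.06,-0.4,0],"turn": 0,"gripper": 0.3},
    {"slide": [0.08,-0.65,0],"turn": 0,"gripper": 0.3},
    {"slide": [0.1,-0.903,0],"turn": 0,"gripper": 0.3},
    {"slide": [0.1,-0.903,0],"turn": 0,"gripper": 0.3}
  ]
}}

```text
time_s: 34.23
tcp_pos: [0.5275, 0.0334, 0.1062]
eef_rot: [-180.0, -0.1, 179.8]
contact_force: [-0.8, -0.7, -0.3]
gripper_width: 0.0387
gripper_force: 15.0
```

>>> {"op": "send_rows", "data": {
  "moves": [
    {"slide": [0,0,0],"turn": 0,"gripper": 0.3},
    {"slide": [0,0,0],"turn": 0,"gripper": 0.3},
    {"slide": [0,0,0],"turn": 0,"gripper": 0.3},
    {"slide": [0,0,0],"turn": 0,"gripper": 0.3},
    {"slide": [0,0,0],"turn": 0,"gripper": 0.3}
  ]
}}

```text
time_s: 34.65
tcp_pos: [0.5297, 0.0391, 0.1065]
eef_rot: [-180.0, -0.0, -179.9]
contact_force: [0.1, -0.4, -0.1]
gripper_width: 0.0386
gripper_force: 15.0
```

```bash
python3 - <<'E'
from h import *
s=look(); print(rel([.5305,.0385,.044]))
print([(np.round(x['location'],3).tolist(),round(x['p'],2)) for x in optics.look_for('scene','roll64')[:6]])
E
```

```text
34.7 [0.5296 0.039  0.1064] [-1.8000e+02 -1.0000e-02 -1.7989e+02] F [ 0.1 -0.4 -0.1] w 0.0386 gf 15.0 J [  25.4   13.6  -26.6   -0.   -49.8 -115.3]
(471.7, 323.2, 35.6, (470, 323, 27), [461.0, 188.0])
(374.9, 122.4, 25.2, None, [384.0, 152.0])
[-0.006 -0.003  0.416]
[([0.554, 0.038, 0.024], 0.69), ([0.544, 0.037, 0.039], 0.63), ([0.536, 0.038, 0.116], 0.47)]
```

>>> {"op": "send_rows", "data": {
  "moves": [
    {"slide": [-0.006,-0.003,0.1],"turn": 0,"gripper": 0.3},
    {"slide": [-0.006,-0.003,0.2],"turn": 0,"gripper": 0.3},
    {"slide": [-0.006,-0.003,0.3],"turn": 0,"gripper": 0.3},
    {"slide": [-0.006,-0.003,0.36],"turn": 0,"gripper": 0.3},
    {"slide": [-0.006,-0.003,0.4],"turn": 0,"gripper": 0.3}
  ]
}}

```text
time_s: 35.17
tcp_pos: [0.5299, 0.0378, 0.0455]
eef_rot: [-180.0, -0.1, -179.9]
contact_force: [-0.5, -0.5, 1.1]
gripper_width: 0.0388
gripper_force: 15.0
```

>>> {"op": "send_rows", "data": {
  "moves": [
    {"slide": [0,0,0],"turn": 0,"gripper": 0.3},
    {"slide": [0,0,0],"turn": 0,"gripper": 0.3},
    {"slide": [0,0,0],"turn": 0,"gripper": 0.3},
    {"slide": [0,0,0.005],"turn": 0,"gripper": 0.3},
    {"slide": [0,0,0.005],"turn": 0,"gripper": 0.3}
  ]
}}

```text
time_s: 35.58
tcp_pos: [0.5308, 0.0379, 0.0464]
eef_rot: [180.0, 0.1, -180.0]
contact_force: [-0.3, 0.2, -0.5]
gripper_width: 0.0384
gripper_force: 15.0
```

```bash
python3 - <<'E'
from h import *
st()
E
```

```text
35.5833 [0.5308 0.0379 0.0464] [ 1.7997e+02  6.0000e-02 -1.7997e+02] F [-0.3  0.2 -0.5] w 0.0384 gf 15.0 J [  25.2   18.2  -30.1    0.   -41.7 -115.2]
```

>>> {"op": "send_rows", "data": {
  "moves": [
    {"slide": [0,0,0.005],"turn": 0,"gripper": 0.7},
    {"slide": [0,0,0.005],"turn": 0,"gripper": 0.7},
    {"slide": [0,0,0.005],"turn": 0,"gripper": 0.7},
    {"slide": [0,0,0.005],"turn": 0,"gripper": 0.7},
    {"slide": [0,0,0.005],"turn": 0,"gripper": 0.7}
  ]
}}

```text
time_s: 36.0
tcp_pos: [0.5305, 0.0377, 0.0451]
eef_rot: [180.0, 0.0, -180.0]
contact_force: [0.5, -0.3, -1.3]
gripper_width: 0.0607
gripper_force: 0.0
```

>>> {"op": "send_rows", "data": {
  "moves": [
    {"slide": [0,0,-0.15],"turn": 0,"gripper": 0.7},
    {"slide": [0,0,-0.35],"turn": 0,"gripper": 0.7},
    {"slide": [0,0,-0.5],"turn": 0,"gripper": 0.7},
    {"slide": [0,0,-0.6],"turn": 0,"gripper": 0.7},
    {"slide": [0,0,-0.6],"turn": 0,"gripper": 0.7}
  ]
}}

```text
time_s: 36.42
tcp_pos: [0.5325, 0.0383, 0.1387]
eef_rot: [179.9, 0.3, -179.9]
contact_force: [0.0, -0.2, -0.5]
gripper_width: 0.061
gripper_force: 0.0
```

>>> {"op": "send_rows", "data": {
  "moves": [
    {"slide": [0.05,0.25,0],"turn": 0,"gripper": 0.7},
    {"slide": [0.1,0.5,0],"turn": 0,"gripper": 0.7},
    {"slide": [0.15,0.75,0],"turn": 0,"gripper": 0.7},
    {"slide": [0.2,0.95,0],"turn": 0,"gripper": 0.7},
    {"slide": [0.2,0.95,0],"turn": 0,"gripper": 0.7}
  ]
}}

```text
time_s: 36.83
tcp_pos: [0.4997, 0.1843, 0.1347]
eef_rot: [180.0, 0.0, -179.8]
contact_force: [-0.1, 0.2, 0.3]
gripper_width: 0.0612
gripper_force: 0.0
```

>>> {"op": "send_rows", "data": {
  "moves": [
    {"slide": [0.05,0.25,0],"turn": 0,"gripper": 0.7},
    {"slide": [0.1,0.5,0],"turn": 0,"gripper": 0.7},
    {"slide": [0.15,0.75,0],"turn": 0,"gripper": 0.7},
    {"slide": [0.213,0.937,0.1],"turn": 0,"gripper": 0.7},
    {"slide": [0.213,0.937,0.3],"turn": 0,"gripper": 0.7}
  ]
}}

```text
time_s: 37.25
tcp_pos: [0.4694, 0.3271, 0.0924]
eef_rot: [179.7, 0.3, -179.7]
contact_force: [1.2, 1.2, -0.6]
gripper_width: 0.0614
gripper_force: 0.0
```

>>> {"op": "send_rows", "data": {
  "moves": [
    {"slide": [0,0,0.2],"turn": 0,"gripper": 0.7},
    {"slide": [0,0,0.2],"turn": 0,"gripper": 0.7},
    {"slide": [0,0,0.2],"turn": 0,"gripper": 0.7},
    {"slide": [0,0,0.2],"turn": 0,"gripper": 0.7},
    {"slide": [0,0,0.2],"turn": 0,"gripper": 0.7}
  ]
}}

```text
time_s: 37.67
tcp_pos: [0.4694, 0.3212, 0.0619]
eef_rot: [179.9, 0.1, -180.0]
contact_force: [-0.7, 0.2, 0.4]
gripper_width: 0.0611
gripper_force: 0.0
```

```bash
python3 - <<'E'
from h import *
s=look(); print(rel([.4685,.3205,.003]))
print([(np.round(x['location'],3).tolist(),round(x['p'],2)) for x in optics.look_for('scene','roll64')[:6]])
E
```

```text
37.7167 [0.4694 0.3212 0.0619] [ 1.7987e+02  1.1000e-01 -1.7999e+02] F [ 0.2  1.  -1.1] w 0.0611 gf 0.0 J [  54.1   19.8  -24.7    0.   -45.3 -144.1]
(472.1, 323.1, 34.7, (470, 322, 28), [461.0, 188.0])
(384.2, 370.1, 57.2, None, [476.0, 162.0])
(277.0, 311.5, 59.2, None, [452.0, 132.0])
[ 0.007 -0.006  0.393]
[([0.544, 0.034, 0.054], 0.68), ([0.55, 0.038, 0.032], 0.58), ([0.55, 0.037, 0.04], 0.51), ([0.552, 0.041, 0.024], 0.47)]
```

>>> {"op": "send_rows", "data": {
  "newtons": 10,
  "moves": [
    {"slide": [0.006,-0.005,0.13],"turn": 0,"gripper": 0.7},
    {"slide": [0.006,-0.005,0.27],"turn": 0,"gripper": 0.7},
    {"slide": [0.006,-0.005,0.38],"turn": 0,"gripper": 0.7},
    {"slide": [0.006,-0.005,0.39],"turn": 0,"gripper": 0.7},
    {"slide": [0.006,-0.005,0.39],"turn": 0,"gripper": 0.7}
  ]
}}

```text
time_s: 38.18
tcp_pos: [0.4677, 0.3199, 0.002]
eef_rot: [-180.0, 0.0, -180.0]
contact_force: [0.0, 0.7, 0.1]
gripper_width: 0.0611
gripper_force: 0.0
```

>>> {"op": "send_rows", "data": {
  "moves": [
    {"slide": [0,0,0],"turn": 0,"gripper": 0.22},
    {"slide": [0,0,0],"turn": 0,"gripper": 0.22},
    {"slide": [0,0,0],"turn": 0,"gripper": 0.22},
    {"slide": [0,0,0],"turn": 0,"gripper": 0.22},
    {"slide": [0,0,0],"turn": 0,"gripper": 0.22}
  ]
}}

```text
time_s: 38.6
tcp_pos: [0.4676, 0.3201, 0.0021]
eef_rot: [180.0, 0.0, -180.0]
contact_force: [0.2, 0.6, -0.0]
gripper_width: 0.0339
gripper_force: 0.1
```

>>> {"op": "send_rows", "data": {
  "moves": [
    {"slide": [0,0,0],"turn": 0,"gripper": 0.22},
    {"slide": [0,0,0],"turn": 0,"gripper": 0.22},
    {"slide": [0,0,-0.2],"turn": 0,"gripper": 0.22},
    {"slide": [0,0,-0.45],"turn": 0,"gripper": 0.22},
    {"slide": [0,0,-0.7],"turn": 0,"gripper": 0.22}
  ]
}}

```text
time_s: 39.02
tcp_pos: [0.4668, 0.3191, 0.1069]
eef_rot: [-179.9, -0.1, -180.0]
contact_force: [-0.4, 1.6, -0.3]
gripper_width: 0.0307
gripper_force: 10.0
```

>>> {"op": "send_rows", "data": {
  "moves": [
    {"slide": [-0.05,-0.2,0],"turn": 0,"gripper": 0.22},
    {"slide": [-0.1,-0.45,0],"turn": 0,"gripper": 0.22},
    {"slide": [-0.15,-0.7,0],"turn": 0,"gripper": 0.22},
    {"slide": [-0.2,-0.95,0],"turn": 0,"gripper": 0.22},
    {"slide": [-0.2,-0.95,0],"turn": 0,"gripper": 0.22}
  ]
}}

```text
time_s: 39.43
tcp_pos: [0.4969, 0.1723, 0.1064]
eef_rot: [-179.9, -0.1, 179.8]
contact_force: [-0.6, 0.4, -0.6]
gripper_width: 0.0306
gripper_force: 10.0
```

>>> {"op": "send_rows", "data": {
  "moves": [
    {"slide": [-0.05,-0.2,0],"turn": 0,"gripper": 0.22},
    {"slide": [-0.1,-0.45,0],"turn": 0,"gripper": 0.22},
    {"slide": [-0.15,-0.7,0],"turn": 0,"gripper": 0.22},
    {"slide": [-0.213,-0.93,0],"turn": 0,"gripper": 0.22},
    {"slide": [-0.213,-0.93,0],"turn": 0,"gripper": 0.22}
  ]
}}

```text
time_s: 39.85
tcp_pos: [0.5297, 0.0334, 0.1063]
eef_rot: [-180.0, -0.1, 179.8]
contact_force: [-0.6, 0.8, 0.1]
gripper_width: 0.0304
gripper_force: 10.0
```

>>> {"op": "send_rows", "data": {
  "moves": [
    {"slide": [0,0,0],"turn": 0,"gripper": 0.22},
    {"slide": [0,0,0],"turn": 0,"gripper": 0.22},
    {"slide": [0,0,0],"turn": 0,"gripper": 0.22},
    {"slide": [0,0,0],"turn": 0,"gripper": 0.22},
    {"slide": [0,0,0],"turn": 0,"gripper": 0.22}
  ]
}}

```text
time_s: 40.27
tcp_pos: [0.5294, 0.039, 0.1066]
eef_rot: [180.0, 0.0, -179.9]
contact_force: [0.0, -0.6, 0.2]
gripper_width: 0.0302
gripper_force: 10.0
```

```bash
python3 - <<'E'
from h import *
s=look(); print(rel([.5305,.0385,.053]))
print([(np.round(x['location'],3).tolist(),round(x['p'],2)) for x in optics.look_for('scene','roll64')[:6]])
E
```

```text
40.3167 [0.5294 0.0389 0.1066] [ 180.      0.   -179.88] F [-0.1  0.9 -0.4] w 0.0309 gf 10.0 J [  25.4   13.5  -26.6   -0.   -49.8 -115.3]
(374.5, 120.5, 28.6, None, [383.0, 152.0])
[-0.007 -0.003  0.357]
[([0.556, 0.04, 0.021], 0.66), ([0.55, 0.034, 0.03], 0.59), ([0.551, 0.037, 0.042], 0.38)]
```

>>> {"op": "send_rows", "data": {
  "moves": [
    {"slide": [-0.006,-0.003,0.08],"turn": 0,"gripper": 0.22},
    {"slide": [-0.006,-0.003,0.16],"turn": 0,"gripper": 0.22},
    {"slide": [-0.006,-0.003,0.24],"turn": 0,"gripper": 0.22},
    {"slide": [-0.006,-0.003,0.3],"turn": 0,"gripper": 0.22},
    {"slide": [-0.006,-0.003,0.34],"turn": 0,"gripper": 0.22}
  ]
}}

```text
time_s: 40.78
tcp_pos: [0.53, 0.0378, 0.0546]
eef_rot: [-180.0, -0.1, -179.9]
contact_force: [-0.1, -0.0, 0.4]
gripper_width: 0.0309
gripper_force: 10.0
```

>>> {"op": "send_rows", "data": {
  "moves": [
    {"slide": [0,0,0],"turn": 0,"gripper": 0.22},
    {"slide": [0,0,0],"turn": 0,"gripper": 0.22},
    {"slide": [0,0,0],"turn": 0,"gripper": 0.22},
    {"slide": [0,0,0.005],"turn": 0,"gripper": 0.22},
    {"slide": [0,0,0.005],"turn": 0,"gripper": 0.22}
  ]
}}

```text
time_s: 41.2
tcp_pos: [0.5308, 0.0377, 0.0553]
eef_rot: [180.0, 0.1, -180.0]
contact_force: [0.9, 0.5, 0.3]
gripper_width: 0.0308
gripper_force: 10.0
```

```bash
python3 - <<'E'
from h import *
st()
E
```

```text
41.2 [0.5308 0.0377 0.0553] [ 1.7998e+02  5.0000e-02 -1.7997e+02] F [0.9 0.5 0.3] w 0.0308 gf 10.0 J [  25.2   17.4  -29.6    0.   -42.9 -115.2]
```

>>> {"op": "send_rows", "data": {
  "moves": [
    {"slide": [0,0,0.005],"turn": 0,"gripper": 0.6},
    {"slide": [0,0,0.005],"turn": 0,"gripper": 0.6},
    {"slide": [0,0,0.005],"turn": 0,"gripper": 0.6},
    {"slide": [0,0,0.005],"turn": 0,"gripper": 0.6},
    {"slide": [0,0,0.005],"turn": 0,"gripper": 0.6}
  ]
}}

```text
time_s: 41.62
tcp_pos: [0.5305, 0.0376, 0.0541]
eef_rot: [180.0, 0.0, -180.0]
contact_force: [-0.6, 0.2, -0.3]
gripper_width: 0.052
gripper_force: 0.0
```

>>> {"op": "send_rows", "data": {
  "moves": [
    {"slide": [0,0,-0.15],"turn": 0,"gripper": 0.6},
    {"slide": [0,0,-0.35],"turn": 0,"gripper": 0.6},
    {"slide": [0,0,-0.55],"turn": 0,"gripper": 0.6},
    {"slide": [0,0,-0.75],"turn": 0,"gripper": 0.6},
    {"slide": [0,0,-0.75],"turn": 0,"gripper": 0.6}
  ]
}}

```text
time_s: 42.03
tcp_pos: [0.5337, 0.0383, 0.1727]
eef_rot: [179.9, 0.5, -179.9]
contact_force: [1.7, 1.5, 0.5]
gripper_width: 0.0525
gripper_force: 0.0
```

>>> {"op": "send_rows", "data": {
  "moves": [
    {"slide": [-0.03,-0.25,0],"turn": 0,"gripper": 0.6},
    {"slide": [-0.06,-0.5,0],"turn": 0,"gripper": 0.6},
    {"slide": [-0.08,-0.75,0],"turn": 0,"gripper": 0.6},
    {"slide": [-0.1,-0.95,0],"turn": 0,"gripper": 0.6},
    {"slide": [-0.1,-0.95,0],"turn": 0,"gripper": 0.6}
  ]
}}

```text
time_s: 42.45
tcp_pos: [0.5454, -0.1089, 0.1662]
eef_rot: [-180.0, -0.0, 179.9]
contact_force: [-0.5, 0.8, 0.7]
gripper_width: 0.0525
gripper_force: 0.0
```

>>> {"op": "send_rows", "data": {
  "moves": [
    {"slide": [-0.03,-0.25,0],"turn": 0,"gripper": 0.6},
    {"slide": [-0.06,-0.5,0],"turn": 0,"gripper": 0.6},
    {"slide": [-0.08,-0.75,0],"turn": 0,"gripper": 0.6},
    {"slide": [-0.1,-0.95,0],"turn": 0,"gripper": 0.6},
    {"slide": [-0.1,-0.95,0],"turn": 0,"gripper": 0.6}
  ]
}}

```text
time_s: 42.87
tcp_pos: [0.5606, -0.2517, 0.1658]
eef_rot: [-180.0, -0.0, 179.8]
contact_force: [0.9, -0.1, 0.5]
gripper_width: 0.0525
gripper_force: 0.0
```

>>> {"op": "send_rows", "data": {
  "moves": [
    {"slide": [0,0,0],"turn": -0.07,"gripper": 0.6},
    {"slide": [0,0,0],"turn": -0.14,"gripper": 0.6},
    {"slide": [0,0,0],"turn": -0.21,"gripper": 0.6},
    {"slide": [0,0,0],"turn": -0.28,"gripper": 0.6},
    {"slide": [0,0,0],"turn": -0.35,"gripper": 0.6}
  ]
}}

```text
time_s: 43.28
tcp_pos: [0.5605, -0.2471, 0.1662]
eef_rot: [180.0, -0.0, -148.2]
contact_force: [-0.5, 0.6, -0.2]
gripper_width: 0.0527
gripper_force: 0.0
```

>>> {"op": "send_rows", "data": {
  "moves": [
    {"slide": [0,0,0],"turn": -0.07,"gripper": 0.6},
    {"slide": [0,0,0],"turn": -0.14,"gripper": 0.6},
    {"slide": [0,0,0],"turn": -0.21,"gripper": 0.6},
    {"slide": [0,0,0],"turn": -0.28,"gripper": 0.6},
    {"slide": [0,0,0],"turn": -0.35,"gripper": 0.6}
  ]
}}

```text
time_s: 43.7
tcp_pos: [0.5606, -0.247, 0.1663]
eef_rot: [180.0, 0.0, -116.6]
contact_force: [0.1, -0.6, 0.3]
gripper_width: 0.0528
gripper_force: 0.0
```

>>> {"op": "send_rows", "data": {
  "moves": [
    {"slide": [0,0,0],"turn": -0.07,"gripper": 0.6},
    {"slide": [0,0,0],"turn": -0.14,"gripper": 0.6},
    {"slide": [0,0,0],"turn": -0.21,"gripper": 0.6},
    {"slide": [0,0,0],"turn": -0.28,"gripper": 0.6},
    {"slide": [0,0,0],"turn": -0.3,"gripper": 0.6}
  ]
}}

```text
time_s: 44.12
tcp_pos: [0.5606, -0.247, 0.1663]
eef_rot: [180.0, 0.0, -89.6]
contact_force: [0.0, 0.7, 0.6]
gripper_width: 0.0529
gripper_force: 0.0
```

```bash
cat >> h.py <<'E'
def pan(d,o,w,P,n=400):
  f=n/w; b=cv2.resize(d['img'][o[1]:o[1]+w,o[0]:o[0]+w],(n,n),interpolation=cv2.INTER_CUBIC)
  for (x,y,z,r) in P:
      t=np.linspace(0,6.28,60); p=np.array([(w2pix(d,[x+r*np.cos(k),y+r*np.sin(k),z])-np.array(o)+.5)*f for k in t]).astype(int)
      cv2.polylines(b,[p],True,(0,255,0),1)
  return b
E
python3 - <<'E'
from h import *
st()
C=(.558,-.247)
P=[C+(.023,.016),C+(.035,.013),C+(.005,.016)]
out=[]
for c in ['scene','side','wrist']:
    d=snap(c)
    print(c,[(np.round(x['location'],3).tolist(),round(x['p'],2)) for x in optics.look_for(c,'cap')[:2]])
    p=w2pix(d,C+(.03,)); w=60 if c!='wrist' else 120
    o=np.clip(p-w/2,0,[640-w,400-w]).astype(int); print(c,p,o)
    out.append(pan(d,o,w,P,266))
    if c=='scene': S=pan(d,(320,160),60,[(.532,.0395,.060,.016),(.532,.0395,.015,.042)],266)
cv2.imwrite('pics/c10.png',np.vstack([np.hstack(out[:2]),np.hstack([out[2],S])])[:,:,::-1])
E
```

```text
44.1167 [ 0.5606 -0.247   0.1663] [ 1.7999e+02  1.0000e-02 -8.9590e+01] F [0.  0.7 0.6] w 0.0529 gf 0.0 J [ -5.5  17.3 -12.3  -0.  -60.4   6. ]
scene [([0.563, -0.249, 0.037], 0.61)]
scene [233.3785233  193.23248916] [203 163]
side [([0.521, 0.019, 0.025], 0.72), ([0.56, -0.259, 0.035], 0.51)]
side [304.01682254 258.22907174] [274 228]
wrist [([0.56, -0.256, 0.049], 0.96)]
wrist [322.21711429 192.62434692] [262 132]
```

View pics/c10.png

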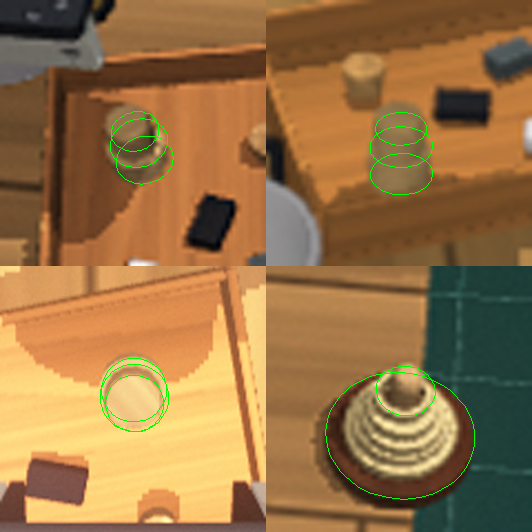

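>>> {"op": "send_rows", "data": {
  "moves": [
    {"slide": [0.007,0.017,0.2],"turn": 0,"gripper": 0.45},
    {"slide": [0.007,0.017,0.4],"turn": 0,"gripper": 0.45},
    {"slide": [0.007,0.017,0.5],"turn": 0,"gripper": 0.45},
    {"slide": [0.007,0.017,0.5],"turn": 0,"gripper": 0.45},
    {"slide": [0.007,0.017,0.5],"turn": 0,"gripper": 0.45}
  ]
}}

```text
time_s: 44.83
tcp_pos: [0.5577, -0.2485, 0.0912]
eef_rot: [179.9, -0.0, -90.0]
contact_force: [0.5, -0.3, 0.8]
gripper_width: 0.0396
gripper_force: 0.0
```

```bash
python3 - <<'E'
from h import *
d=snap('wrist');st(); print(rel([.558,-.248,.029]))
print([(np.round(x['location'],3).tolist(),round(x['p'],2)) for x in optics.look_for('wrist','cap')[:2]])
E
```

```text
44.8833 [ 0.5587 -0.2487  0.0924] [-1.7997e+02 -3.0000e-02 -8.9970e+01] F [-0.5 -0.1  0.4] w 0.0393 gf 0.0 J [ -5.7  21.2 -17.4   0.  -51.4   5.7]
[-0.005  0.005  0.423]
[([0.562, -0.257, 0.047], 0.95)]
```

>>> {"op": "send_rows", "data": {
  "newtons": 15,
  "moves": [
    {"slide": [-0.003,0,0.12],"turn": 0,"gripper": 0.45},
    {"slide": [-0.003,0,0.24],"turn": 0,"gripper": 0.45},
    {"slide": [-0.003,0,0.36],"turn": 0,"gripper": 0.45},
    {"slide": [-0.003,0,0.42],"turn": 0,"gripper": 0.45},
    {"slide": [-0.003,0,0.42],"turn": 0,"gripper": 0.45}
  ]
}}

```text
time_s: 45.35
tcp_pos: [0.5576, -0.2479, 0.0278]
eef_rot: [179.9, 0.0, -90.0]
contact_force: [-0.6, -0.2, -0.1]
gripper_width: 0.0393
gripper_force: 0.0
```

>>> {"op": "send_rows", "data": {
  "moves": [
    {"slide": [0,0,0],"turn": 0,"gripper": 0.15},
    {"slide": [0,0,0],"turn": 0,"gripper": 0.15},
    {"slide": [0,0,0],"turn": 0,"gripper": 0.15},
    {"slide": [0,0,0],"turn": 0,"gripper": 0.15},
    {"slide": [0,0,0],"turn": 0,"gripper": 0.15}
  ]
}}

```text
time_s: 45.77
tcp_pos: [0.5591, -0.2483, 0.03]
eef_rot: [-179.9, -0.0, -89.9]
contact_force: [-0.9, 0.8, 6.5]
gripper_width: 0.0256
gripper_force: 15.0
```

```bash
python3 - <<'E'
from h import *
st()
E
```

```text
45.7667 [ 0.5591 -0.2483  0.03  ] [-1.7987e+02 -3.0000e-02 -8.9950e+01] F [-0.9  0.8  6.5] w 0.0256 gf 15.0 J [ -5.7  25.4 -20.7   0.  -43.8   5.7]
```

>>> {"op": "send_rows", "data": {
  "moves": [
    {"slide": [0,0,-0.15],"turn": 0,"gripper": 0.15},
    {"slide": [0,0,-0.35],"turn": 0,"gripper": 0.15},
    {"slide": [0,0,-0.55],"turn": 0,"gripper": 0.15},
    {"slide": [0,0,-0.7],"turn": 0,"gripper": 0.15},
    {"slide": [0,0,-0.7],"turn": 0,"gripper": 0.15}
  ]
}}

```text
time_s: 46.18
tcp_pos: [0.5609, -0.2489, 0.1394]
eef_rot: [-179.5, -0.1, -89.9]
contact_force: [0.1, -0.5, 0.6]
gripper_width: 0.0258
gripper_force: 15.0
```

>>> {"op": "send_rows", "data": {
  "moves": [
    {"slide": [-0.2,0.02,0],"turn": 0,"gripper": 0.15},
    {"slide": [-0.45,0.05,0],"turn": 0,"gripper": 0.15},
    {"slide": [-0.7,0.07,0],"turn": 0,"gripper": 0.15},
    {"slide": [-0.95,0.095,0],"turn": 0,"gripper": 0.15},
    {"slide": [-0.95,0.095,0],"turn": 0,"gripper": 0.15}
  ]
}}

```text
time_s: 46.6
tcp_pos: [0.5432, -0.1009, 0.1339]
eef_rot: [-180.0, 0.1, -89.8]
contact_force: [-1.2, -1.2, -0.2]
gripper_width: 0.0258
gripper_force: 15.0
```

>>> {"op": "send_rows", "data": {
  "moves": [
    {"slide": [-0.2,0.02,0],"turn": 0,"gripper": 0.15},
    {"slide": [-0.45,0.05,0],"turn": 0,"gripper": 0.15},
    {"slide": [-0.7,0.07,0],"turn": 0,"gripper": 0.15},
    {"slide": [-0.95,0.095,0],"turn": 0,"gripper": 0.15},
    {"slide": [-0.96,0.095,0],"turn": 0,"gripper": 0.15}
  ]
}}

```text
time_s: 47.02
tcp_pos: [0.5294, 0.0431, 0.134]
eef_rot: [-179.9, 0.1, -89.8]
contact_force: [0.4, -0.3, 0.3]
gripper_width: 0.0254
gripper_force: 15.0
```

>>> {"op": "send_rows", "data": {
  "moves": [
    {"slide": [0,0,0],"turn": 0,"gripper": 0.15},
    {"slide": [0,0,0],"turn": 0,"gripper": 0.15},
    {"slide": [0,0,0],"turn": 0,"gripper": 0.15},
    {"slide": [0,0,0],"turn": 0,"gripper": 0.15},
    {"slide": [0,0,0],"turn": 0,"gripper": 0.15}
  ]
}}

```text
time_s: 47.43
tcp_pos: [0.5294, 0.0374, 0.1335]
eef_rot: [180.0, -0.0, -90.1]
contact_force: [-0.2, 0.0, -0.6]
gripper_width: 0.0253
gripper_force: 15.0
```

```bash
python3 - <<'E'
from h import *
s0=st(); print(rel([.5305,.0385,.090]))
x,y,z=s0['tcp_pos']; z0=z-.0245
P=[(x,y,z0,.016),(x,y,z0+.018,.016),(.5305,.0383,.060,.016),(.5305,.0383,.075,.0065)]
out=[]
for c in ['scene','side','wrist']:
    d=snap(c); print(c,[(np.round(q['location'],3).tolist(),round(q['p'],2)) for q in optics.look_for(c,'cap')[:2]])
    p=w2pix(d,(x,y,.09)); w=70 if c!='wrist' else 130
    o=np.clip(p-w/2,0,[640-w,400-w]).astype(int); out.append(np.hstack([pan(d,o,w,P,266)]))
cv2.imwrite('pics/c11.png',np.hstack(out)[:,:,::-1])
E
```

```text
47.4333 [0.5294 0.0374 0.1335] [ 1.7999e+02 -1.0000e-02 -9.0070e+01] F [-0.2  0.  -0.6] w 0.0253 gf 15.0 J [ 25.2  11.8 -24.8  -0.  -53.4 -25.3]
[-0.008 -0.008  0.29 ]
scene []
side [([0.531, 0.026, 0.134], 0.49)]
wrist [([0.532, 0.023, 0.14], 0.89)]
```

View pics/c11.png

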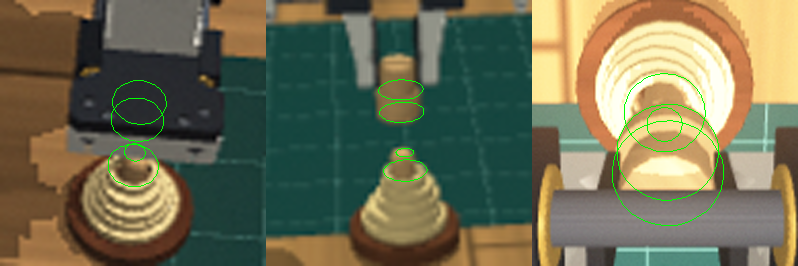

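>>> {"op": "send_rows", "data": {
  "moves": [
    {"slide": [-0.007,-0.006,0.06],"turn": 0,"gripper": 0.15},
    {"slide": [-0.007,-0.006,0.12],"turn": 0,"gripper": 0.15},
    {"slide": [-0.007,-0.006,0.18],"turn": 0,"gripper": 0.15},
    {"slide": [-0.007,-0.006,0.2],"turn": 0,"gripper": 0.15},
    {"slide": [-0.007,-0.006,0.2],"turn": 0,"gripper": 0.15}
  ]
}}

```text
time_s: 48.15
tcp_pos: [0.5293, 0.0392, 0.1019]
eef_rot: [179.8, -0.1, -90.0]
contact_force: [-0.6, -0.3, 0.2]
gripper_width: 0.0254
gripper_force: 15.0
```

>>> {"op": "send_rows", "data": {
  "moves": [
    {"slide": [0,0,0.01],"turn": 0,"gripper": 0.15},
    {"slide": [0,0,0.02],"turn": 0,"gripper": 0.15},
    {"slide": [0,0,0.035],"turn": 0,"gripper": 0.15},
    {"slide": [0,0,0.05],"turn": 0,"gripper": 0.15},
    {"slide": [0,0,0.05],"turn": 0,"gripper": 0.15}
  ]
}}

```text
time_s: 48.57
tcp_pos: [0.5301, 0.0394, 0.0958]
eef_rot: [180.0, -0.0, -90.0]
contact_force: [0.6, 0.1, -1.0]
gripper_width: 0.0254
gripper_force: 15.0
```

```bash
python3 - <<'E'
from h import *
st()
E
```

```text
48.5667 [0.5301 0.0394 0.0958] [179.98  -0.   -89.98] F [ 0.6  0.1 -1. ] w 0.0254 gf 15.0 J [ 25.4  14.4 -27.2  -0.  -48.4 -25.4]
```

>>> {"op": "send_rows", "data": {
  "moves": [
    {"slide": [0,0,0.01],"turn": 0,"gripper": 0.15},
    {"slide": [0,0,0.02],"turn": 0,"gripper": 0.15},
    {"slide": [0,0,0.035],"turn": 0,"gripper": 0.15},
    {"slide": [0,0,0.048],"turn": 0,"gripper": 0.15},
    {"slide": [0,0,0.048],"turn": 0,"gripper": 0.15}
  ]
}}

```text
time_s: 48.98
tcp_pos: [0.53, 0.0394, 0.0884]
eef_rot: [180.0, -0.0, -90.0]
contact_force: [-0.3, -0.1, -0.7]
gripper_width: 0.0256
gripper_force: 15.0
```

>>> {"op": "send_rows", "data": {
  "moves": [
    {"slide": [0,0,0.005],"turn": 0,"gripper": 0.15},
    {"slide": [0,0,0.01],"turn": 0,"gripper": 0.15},
    {"slide": [0,0,0.01],"turn": 0,"gripper": 0.15},
    {"slide": [0,0,0.01],"turn": 0,"gripper": 0.15},
    {"slide": [0,0,0.01],"turn": 0,"gripper": 0.15}
  ]
}}

```text
time_s: 49.4
tcp_pos: [0.5303, 0.0395, 0.0874]
eef_rot: [-180.0, 0.0, -90.0]
contact_force: [-0.2, 0.2, -1.1]
gripper_width: 0.0256
gripper_force: 15.0
```

Release (the cap settles the last fraction), rise, and check with the networks.

>>> {"op": "send_rows", "data": {
  "moves": [
    {"slide": [0,0,0],"turn": 0,"gripper": 0.45},
    {"slide": [0,0,0],"turn": 0,"gripper": 0.45},
    {"slide": [0,0,0],"turn": 0,"gripper": 0.45},
    {"slide": [0,0,0],"turn": 0,"gripper": 0.45},
    {"slide": [0,0,0],"turn": 0,"gripper": 0.45}
  ]
}}

```text
time_s: 49.82
tcp_pos: [0.5303, 0.0395, 0.0874]
eef_rot: [-180.0, 0.0, -90.0]
contact_force: [-0.7, 0.0, -0.4]
gripper_width: 0.0392
gripper_force: 0.0
```

>>> {"op": "send_rows", "data": {
  "moves": [
    {"slide": [0,0,-0.1],"turn": 0,"gripper": 0.45},
    {"slide": [0,0,-0.3],"turn": 0,"gripper": 0.45},
    {"slide": [0,0,-0.5],"turn": 0,"gripper": 0.45},
    {"slide": [0,0,-0.7],"turn": 0,"gripper": 0.45},
    {"slide": [0,0,-0.8],"turn": 0,"gripper": 0.45}
  ]
}}

```text
time_s: 50.23
tcp_pos: [0.5317, 0.0397, 0.2113]
eef_rot: [-179.7, 0.1, -89.9]
contact_force: [1.2, 0.8, 0.8]
gripper_width: 0.0398
gripper_force: 0.0
```

>>> {"op": "send_rows", "data": {
  "moves": [
    {"slide": [0.2,0.1,0],"turn": 0,"gripper": 0.45},
    {"slide": [0.4,0.2,0],"turn": 0,"gripper": 0.45},
    {"slide": [0.6,0.3,0],"turn": 0,"gripper": 0.45},
    {"slide": [0.8,0.4,0],"turn": 0,"gripper": 0.45},
    {"slide": [0.8,0.4,0],"turn": 0,"gripper": 0.45}
  ]
}}

```text
time_s: 50.65
tcp_pos: [0.4675, -0.0837, 0.2075]
eef_rot: [180.0, 0.0, -90.1]
contact_force: [-0.3, -0.7, -0.6]
gripper_width: 0.0396
gripper_force: 0.0
```

```bash
python3 - <<'E'
from h import *
st()
for c in ['scene','side']:
    d=snap(c)
    for n in ['cap','roll64','core1','eraser','cork','sharpener','palette','jar','ink']: print(c,n,[(np.round(q['location'],3).tolist(),round(q['p'],2)) for q in optics.look_for(c,n)[:5]])
    # silhouette of stack: vertical extent of cap around predicted column
    t=w2pix(d,(.5303,.039,.104)); b=w2pix(d,(.5303,.039,.062)); print('pred top/origin',t,b)
    u=int(round(t[0])); col=d['img'][int(t[1])-8:int(b[1])+8,u]; print(int(t[1])-8,[tuple(map(int,x)) for x in col])
E
```

```text
50.65 [ 0.4675 -0.0837  0.2075] [179.95   0.   -90.1 ] F [-0.3 -0.7 -0.6] w 0.0396 gf 0.0 J [ 13.7   2.3 -25.3  -0.  -62.5 -13.8]
scene cap [([0.538, 0.034, 0.094], 0.55)]
scene roll64 [([0.547, 0.036, 0.054], 0.56), ([0.549, 0.033, 0.03], 0.53), ([0.556, 0.042, 0.016], 0.52)]
scene core1 [([0.47, -0.345, 0.027], 0.5), ([0.46, -0.35, 0.04], 0.45), ([0.553, 0.036, 0.038], 0.17)]
scene eraser [([0.645, -0.236, 0.015], 0.46)]
scene cork [([0.551, -0.178, 0.022], 0.64)]
scene sharpener [([0.63, -0.163, 0.016], 0.65)]
scene palette [([0.753, 0.263, 0.012], 0.87), ([0.791, -0.091, 0.063], 0.46)]
scene jar [([0.789, -0.094, 0.063], 0.58), ([0.749, -0.254, 0.058], 0.41)]
scene ink [([0.751, -0.255, 0.06], 0.59)]
pred top/origin [352.19966636 176.59528828] [350.9326871  186.57153272]
168 [(178, 128, 75), (177, 128, 77), (174, 126, 76), (173, 125, 74), (167, 120, 72), (182, 140, 87), (218, 175, 118), (212, 169, 113), (212, 169, 112), (213, 171, 113), (208, 165, 111), (204, 163, 109), (211, 167, 113), (205, 163, 110), (113, 87, 56), (98, 76, 49), (101, 77, 52), (103, 79, 53), (116, 88, 59), (21
[... 359 characters left out ...]
sharpener [([0.532, 0.03, 0.085], 0.41)]
side palette [([0.748, 0.241, 0.01], 0.89), ([0.641, -0.239, 0.015], 0.52)]
side jar [([0.787, -0.114, 0.074], 0.71)]
side ink []
pred top/origin [284.59563006 171.31896061] [285.1036947  184.60762898]
163 [(27, 73, 67), (26, 73, 67), (26, 73, 66), (31, 76, 69), (29, 75, 68), (34, 81, 73), (45, 91, 84), (143, 132, 94), (195, 161, 105), (212, 172, 110), (216, 174, 112), (174, 140, 90), (139, 112, 73), (131, 105, 68), (128, 104, 67), (128, 103, 67), (128, 104, 67), (128, 105, 67), (132, 106, 68), (134, 108, 69), (137, 110, 71), (134, 108, 69), (131, 105, 68), (127, 102, 66), (127, 102, 66), (158, 140, 92), (155, 139, 91), (148, 132, 87), (143, 128, 85)]
```

```bash
python3 -c "
from plant import order
print(order.close_job())"
```

```text
the job is handed in; nothing more can be done
None
```

The job is handed in: both cores are in the scrap pot, rolls 64, 56, 48, 40 and 32 are on the post in that order, and the cap is over the tip with the gripper clear; `close_job()` returned no verdict, so I don't know how it was judged, and I checked the cap being fully down from gripper height, force readings and camera measurements rather than a last viewed picture.

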